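# Clear and level the skiving machine's side shelf

### The job

Clear the hinged side shelf of the skiving machine: put the wood-handled edge beveller into the wooden tray with the hand tools and the spare feed roller into the blue tray with the machine spares, and only then lay the spirit level on the shelf, pointing from the machine towards the levelling foot. Turn the black knurled knob of the levelling foot until the bubble stands centred between its two lines, then press the level down onto the shelf with about 10 N to prove that the shelf stays level under load, and finish while still pressing it, bubble centred. Leave everything else on the bench where it stands.

Things in the scene. Friction and masses are not known exactly. Their poses are not given: they have to be found in the camera images.
- shelf: Grey laminate side shelf, 13 mm thick, aluminium edges. Origin: on its hinge line at the machine, mid-width, in the plane of its top face (135 mm above the bench); z up out of the face. Board: x -120 to +120 mm, y -4 to -189 mm; the machine is on the +y side, the foot on the -y side. It starts 0.4 to 0.95 degrees out of level, foot end low; only turning the foot tilts it.
- machine: Sage-green bench skiving machine, fixed. Origin: on the bench, straight below the shelf's origin; same axes as the shelf when level, x away from the operator's side. Its body covers x -100 to +100, y +30 to +460 mm, 150 mm high (178 beyond y = 300); presser tower 360 mm high at y = 120 to 195 mm.
- foot_knob (a point): Middle of the black knurled round knob of the shelf's levelling foot: 40 mm across, 28 mm tall, its top 189 mm above the bench, 208.5 mm from the hinge line (shelf x = 0). Clockwise from above raises the foot end: 8 mm a turn, 0.0061 rad of shelf tilt per rad. Friction 0.06 N m; stays where left; stops 3.6 rad either side of level; height constant. 16 mm of free room below the knob.
- level: Spirit level, 130 (its x) x 24 (its y) x 28 mm tall, 180 to 260 g, aluminium with black end caps, yellow-green vial in the middle of its top. Origin: centre of its underside; z up. It starts on the bench. On the shelf it must lie along the shelf's y (either way round), wholly on the board.
- bubble (a joint): Position of the pale bubble (14 mm long) along the level's own x, in metres: 0 = centred, range -0.0145 to +0.0145. It runs to the higher end of the level (+ when the +x end is higher), 0.9 m per rad of tilt (15.7 mm per degree), and settles in about a second. The two black lines lie 10.5 mm either side of the middle: it stands between them within 3 mm of zero.
- beveller: Edge beveller lying on the shelf: beech handle 74 long x 22 wide x 18 mm high, from x = -63 to +11 mm in its own frame, steel shank and blade on to x = +60 mm. Origin: on the underside, 26 mm from the handle's middle towards the blade; x points to the blade, z up. 70 g; balances near x = -20 mm.
- roller: Spare feed roller standing upright on the shelf: dark steel cylinder 32 mm across, 24 mm tall, 120 g. Origin: centre of its underside, z up.
- tool_tray: Fixed open wooden tray for hand tools, 115 (its x) x 160 (its y) x 32 mm high outside, walls and floor 5 mm. A fixed awl, 18 mm high, lies along its -x wall up to x = -37 mm: clear from there to x = +52 mm. Origin: centre of its underside, z up.
- parts_tray: Fixed open blue plastic tray for machine spares, 110 (its x) x 120 (its y) x 36 mm high outside, walls and floor 4 mm; fixed small rollers (24 mm across, up to 18 mm high) stand in three of its corners, at x, y of 38 and 43 mm; its middle is clear. Origin: centre of its underside, z up.
- glue_jar: Bystander, to be left alone: white glue jar with black lid, 64 mm across, 85 mm tall. Origin: centre of its underside.
- paint_bottle: Bystander, to be left alone: small red-brown edge-paint bottle with white cap, 34 mm across, 75 mm tall. Origin: centre of its underside.
- mallet: Bystander, to be left alone: white mallet lying down: head 85 mm long, 60 mm across, beech handle out to its +y end. Origin: underside of the head's middle.
- blade_box: Bystander, to be left alone: flat steel blade box with blue-grey lid, 60 x 95 x 24 mm. Origin: centre of its underside.
- ruler: Bystander, to be left alone: steel ruler 300 x 30 x 4 mm lying flat. Origin: centre of its underside.
- stone: Bystander, to be left alone: two-colour sharpening stone 150 x 50 x 24 mm. Origin: centre of its underside.
- mug: Bystander, to be left alone: blue mug 76 mm across, 88 mm tall, handle to its +y. Origin: centre of its underside.

How it is judged:
On the way, in this order (a step that is already met when the one before it is completed fails the run):
1. the beveller lies in the wooden tool tray and the roller in the blue parts tray, both let go (x of beveller in the frame of tool_tray between -0.052 and 0.052 m and y of beveller in the frame of tool_tray between -0.075 and 0.075 m and z of beveller in the frame of tool_tray between -0.005 and 0.03 m and x of roller in the frame of parts_tray between -0.05 and 0.05 m and y of roller in the frame of parts_tray between -0.055 and 0.055 m and z of roller in the frame of parts_tray between -0.005 and 0.032 m and linear speed of each of beveller, roller below 0.02 m/s and contact force between the fingers and beveller below 0.05 N and contact force between the fingers and roller below 0.05 N), for 0.2 s.
2. the level lies flat on the shelf, pointing from the machine to the foot (x of level in the frame of shelf between -0.105 and 0.105 m and y of level in the frame of shelf between -0.135 and -0.055 m and angle between the x axis of level and the y axis of shelf, either way round below 0.2 rad and angle between level's own z axis and vertical below 0.05 rad and contact force between level and shelf above 1 N and linear speed of level below 0.02 m/s), for 0.2 s.
3. the knob has been turned until the bubble is centred and the shelf level (x of level in the frame of shelf between -0.105 and 0.105 m and y of level in the frame of shelf between -0.135 and -0.055 m and angle between the x axis of level and the y axis of shelf, either way round below 0.2 rad and angle between level's own z axis and vertical below 0.05 rad and contact force between level and shelf above 1 N and value of joint bubble between -0.003 and 0.003 m and angle between shelf's own z axis and vertical below 0.005 rad and contact force between each of the arm, the fingers and level below 0.3 N), for 0.3 s.
At the end, for the whole second after the job is handed in: Fingers still press the level along the machine-to-foot line (within 11 deg), wholly on the board: it bears on the shelf with 6 to 30 N, weight included; bubble within 3 mm of centre, shelf within 0.28 deg of level and not itself touched; beveller in wooden tray, roller in blue tray, at rest (all of step 1 and x of level in the frame of shelf between -0.105 and 0.105 m and y of level in the frame of shelf between -0.135 and -0.055 m and angle between the x axis of level and the y axis of shelf, either way round below 0.2 rad and angle between level's own z axis and vertical below 0.05 rad and contact force between level and shelf between 1 and 30 N and value of joint bubble between -0.003 and 0.003 m and angle between shelf's own z axis and vertical below 0.005 rad and contact force between the fingers and level above 2 N and contact force between level and shelf above 6 N and contact force between each of the fingers, the arm and shelf below 0.5 N); the arm keeps its last pose, push and grip.
It fails at once if the level is pressed or knocked onto the shelf with more than 45 N (contact force between level and shelf above 45 N).
It fails at once if a bystander is moved by more than 30 mm (distance of any of glue_jar, paint_bottle, mallet, blade_box, ruler, stone, mug from where it was at the start of the episode above 0.03 m).
It also fails if it takes over 72 s, if anything falls off the work surface, if the arm or the gripper's body presses on something with over 40 N, if the wrist force passes 120 N, or if a joint passes its speed limit or range.

### The arm

A 6-joint arm with a two-finger parallel gripper is mounted at the origin on the work surface. World frame = base frame: x ahead of the robot, y to its left, z up, the work surface at z = 0. Lengths are in m, angles in rad, forces in N, time in s.
With the tool pointing down it reaches from about 0.375 to 0.975 m from the base axis. Payload 3.8 kg.
Tool frame: the origin (TCP) lies at the very end of the fingers, on their centre line; the grasp point (between the pads) lies 19 mm behind it (r.pinch_z is the distance from the TCP to the grasp point, in m); z points along the fingers, y is the direction in which the jaws open and shut (so a half turn about z gives the same grasp; the last joint's range is limited). The gripper opens to 88 mm and grips with 3 to 60 N. Pads are 18 mm wide; open, the fingers measure 123 mm over their backs; the gripper's body (75 mm by 187 mm) begins 45 mm behind the grasp point.
Start: joints at [-1.344, 0.264, 1.604, -0, 1.274, -0.037], TCP at [0.176, -0.652, 0.239] pointing down, gripper open.
Joint ranges: [-2.63, 2.63], [-0.94, 2.18], [0.31, 2.57], [-1.31, 4.45], [0, 2.66], [-2.55, 2.55]. Speed limits (rad/s): [2.57, 2.57, 3.14, 3.14, 3.14, 3.14].

### API

Orientations are given as a unit quaternion [x, y, z, w].
In Python, from cell import r gives the robot as it stands. The module is installed in compiled form; this text tells all that it offers.
- The arm moves only by the shell command python3 -m inch 'ROWS'. ROWS is JSON, a list of rows, each a list of 5 numbers: the closure in counts, from 0 (fully open) to 255 (shut), then the shift along the tool's x, y, z in cm, then the turn about the tool's z in rad. In form: [[grip, x, y, z, twist], ...]. A call has 1 to 8 rows; each row shifts and turns the pose as measured when the row begins, along the tool's axes as they then stand; what a row does not reach is not made up. A row lasts 1/12 s, in which the tool goes at most 41.7 mm and 7.16 degrees, less where a joint would pass 70% of its speed; a pose out of reach is approached as far as the arm can. A call is refused whole if a number of a shift passes 4.17 or a number of a turn 0.125, either way. A call with a gripper value outside its range is refused whole. The fingers move at their own pace and stop on an object; the grip force is fixed at half the most. Time passes only in rows, so rows that do not move let the fingers close. It gives the time, the measured TCP pose, the force and the opening at its end, in the units of the state.
- r.get_obs(): the state, without advancing time (a new reading comes with each control period).
- r.grab_frame(name): name is "side" or "top"; returns a dict with "frame" (480x640x3 uint8, red, green, blue), "K" (3x3 intrinsics, pixels), "rvec" (rotation vector, rad) and "tvec" (3), from world to camera coordinates, as OpenCV has them. Camera axes: x right, y down, z forward; pixel columns grow to the right and rows downward; lengths in m; the calibration is good to about 2 mm. A picture is of the moment at which its call begins. There is no depth.
- r.job_done(): hands the job in, once; it reports no verdict.
The state is a dict: "time_s": time; "joint_pos": joint angles; "qd": joint speeds; "joint_torque": joint torques, N m; "eef_pos": TCP position; "tcp_rot": TCP orientation; "ft_force": force on the tool from outside, world axes, zero at the start; "moment": the same for the moment, N m; "opening": finger opening in m.
Only numpy, scipy, OpenCV 4.12 (cv2) and the standard library are available. Lean on these libraries where they do the work, as an engineer would, in place of code of your own. Each camera call takes 0.05 s, during which the arm holds its last target.

## Working session

There is one attempt and no reset: what is moved stays moved. The work goes in short steps, Python scripts to look and compute and a shell command to move; the robot and the scene stay as the last step left them, time stands still between calls to the robot, and variables do not carry over. Pictures are saved under pics/ and viewed, and the job is handed in when it is done.

```bash
mkdir -p pics
cat > h.py <<'E'
import numpy as np, cv2
from cell import r
from scipy.spatial.transform import Rotation as R
def shot(n,f):
    g=r.grab_frame(n); cv2.imwrite('pics/'+f,g['frame'][:,:,::-1]); np.savez('pics/'+f[:-4]+'.npz',**g); return g
def ray(g,u,v,z):
    K=g['K'];Rm,_=cv2.Rodrigues(np.array(g['rvec']));t=np.array(g['tvec']).ravel()
    c=-Rm.T@t; d=Rm.T@np.linalg.inv(K)@np.array([u,v,1.]); return c+d*(z-c[2])/d[2]
def proj(g,p):
    return cv2.projectPoints(np.array(p,float).reshape(-1,1,3),np.array(g['rvec'],float),np.array(g['tvec'],float),g['K'],None)[0].reshape(-1,2)
E
python3 - <<'E'
from h import *
print(r.get_obs(), r.pinch_z)
for n in ('top','side'):
    g=shot(n,n+'0.png'); print(n,g['K'].round(1).tolist(),g['rvec'],g['tvec']); 
    Rm,_=cv2.Rodrigues(np.array(g['rvec'])); print(-Rm.T@np.array(g['tvec']).ravel())
E
```

```text
{'time_s': 0.0, 'joint_pos': array([-1.34389665e+00,  2.64737018e-01,  1.60532789e+00,  2.26952030e-05,
        1.27371066e+00, -3.69194132e-02]), 'qd': array([-0.00094351, -0.00058276,  0.00088674, -0.00128345,  0.00079337,
       -0.00092657]), 'joint_torque': array([-8.11002556e-04, -5.02110600e+01, -3.56875420e+01,  7.29049486e-02,
        2.93713761e-02, -1.90464357e-04]), 'eef_pos': array([ 0.17585581, -0.65097104,  0.23742378]), 'tcp_rot': array([ 9.91312392e-01,  1.31523952e-01, -9.27238831e-05, -1.08756595e-03]), 'ft_force': array([-0.82335169,  1.18209325, -0.06511555]), 'moment': array([0.02515924, 0.02716578, 0.02240306]), 'opening': 0.08778119370140462} 0.0187
top [[443.9, 0.0, 320.1], [0.0, 443.9, 242.2], [0.0, 0.0, 1.0]] [ 2.11076422 -2.16556353  0.18247976] [-0.05114368  0.56306643  1.29044399]
[ 0.34287835 -0.05492097  1.36540224]
side [[474.9, 0.0, 317.5], [0.0, 474.9, 236.4], [0.0, 0.0, 1.0]] [ 0.30192152 -2.73734211  1.26806427] [0.52333428 0.19317002 1.09597273]
[0.33623959 0.80909583 0.86293483]
```

View pics/top0.png

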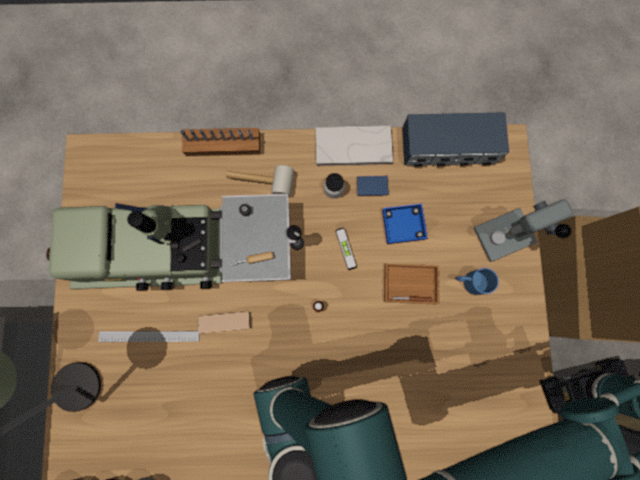

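View pics/side0.png

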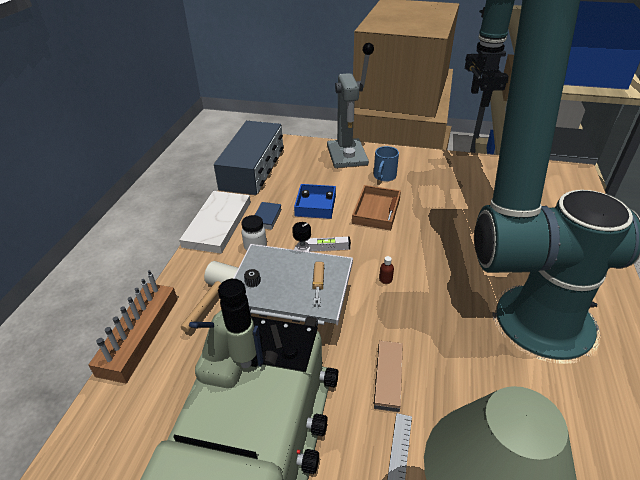

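The top view shows the shelf at about (255,237), the roller at (246,210), the beveller at (258,258) and the knob at (294,235). The level is at (346,248), the blue tray at (405,223), the wood tray at (411,284) and the jar at (334,185). I'll enlarge it.

Run:
```python
from h import *
a=cv2.imread('pics/top0.png')
cv2.imwrite('pics/c1.png',cv2.resize(a[170:320,200:370],None,fx=4.7,fy=4,interpolation=cv2.INTER_CUBIC)[:600,:800])
cv2.imwrite('pics/c2.png',cv2.resize(a[180:310,320:480],None,fx=5,fy=4.6,interpolation=cv2.INTER_CUBIC)[:600,:800])
a=cv2.imread('pics/side0.png')
cv2.imwrite('pics/c3.png',cv2.resize(a[170:320,200:400],None,fx=4,fy=4,interpolation=cv2.INTER_CUBIC))
```

```text
(no output)
```

View pics/c1.png

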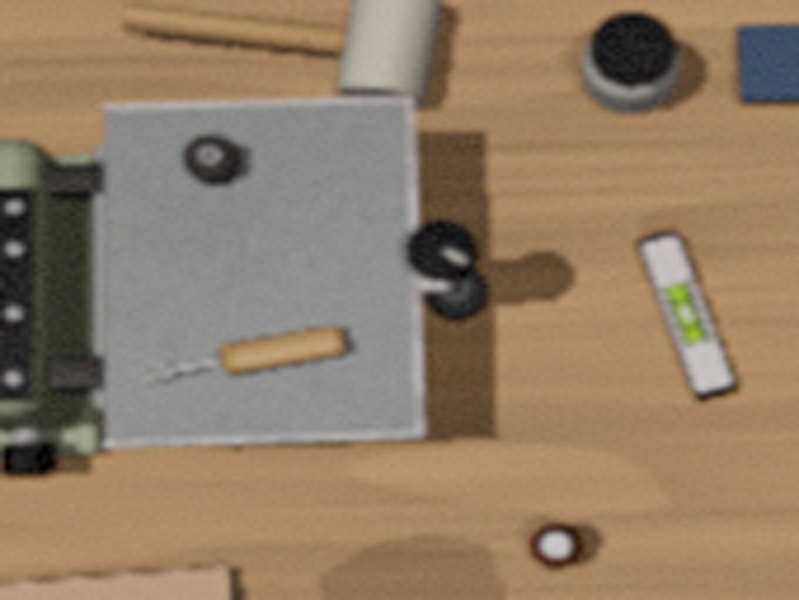

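View pics/c2.png

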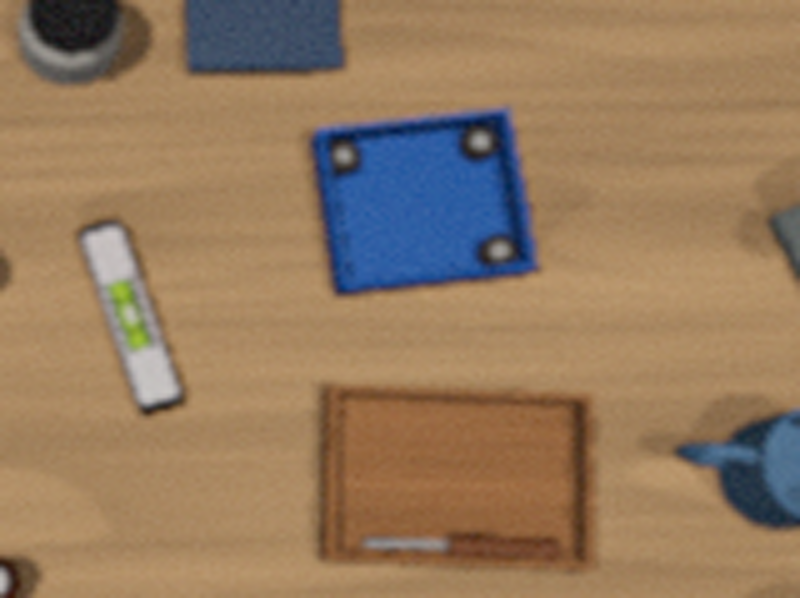

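View pics/c3.png

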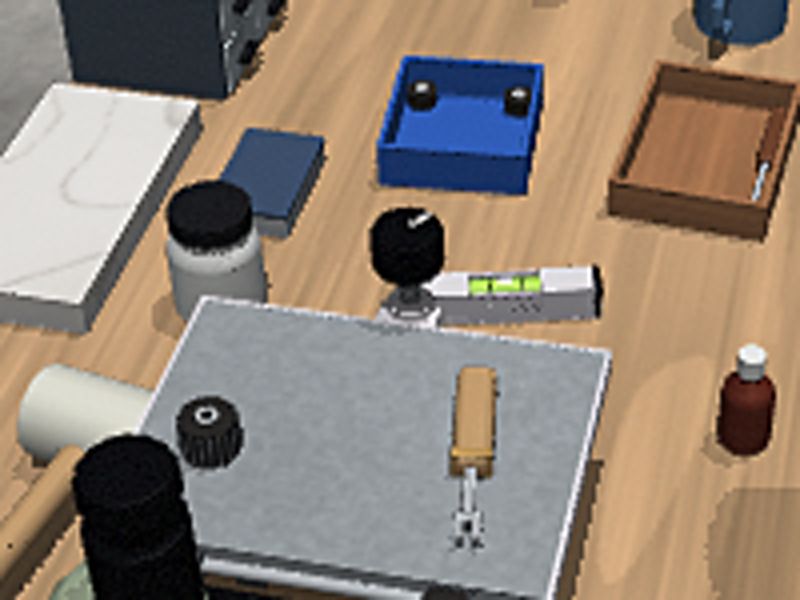

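```bash
cat > m.py <<'E'
from h import *
g=np.load('pics/top0.npz'); s=np.load('pics/side0.npz')
c1=lambda x,y:((x+.5)/4.7-.5+200,(y+.5)/4-.5+170)
c2=lambda x,y:((x+.5)/5-.5+320,(y+.5)/4.6-.5+180)
c3=lambda x,y:((x+.5)/4-.5+200,(y+.5)/4-.5+170)
def show(n,L,c,z,gg=g):
    P=np.array([ray(gg,*c(*p),z)[:2] for p in L]); print(n,(P*1000).round(0).tolist(),'mean',(P.mean(0)*1000).round(1))
    return P
E
python3 - <<'E'
from m import *
S=show('shelf top',[(105,103),(412,97),(425,437),(105,442)],c1,.134)
print('sizes',[np.linalg.norm(S[i]-S[i-1]).round(3) for i in range(4)])
show('shelf side',[(203,298),(610,352)],c3,.132,s)
show('roller top',[(213,155)],c1,.158); show('roller side',[(207,412)],c3,.158,s)
B=show('bev',[(222,360),(347,340),(150,380)],c1,.152); show('bev side',[(475,368),(473,455)],c3,.152,s); 
show('knob',[(440,250)],c1,.189); show('knob side',[(407,228)],c3,.189,s)
L=show('level',[(640,240),(678,233),(735,385),(700,397)],c1,.028); print([np.linalg.norm(L[i]-L[i-1]).round(3) for i in range(4)])
show('level side',[(535,283),(470,283)],c3,.028,s)
T=show('blue',[(312,130),(508,108),(537,270),(340,293)],c2,.036);print([np.linalg.norm(T[i]-T[i-1]).round(3) for i in range(4)])
T=show('wood',[(322,385),(592,397),(588,570),(320,560)],c2,.032);print([np.linalg.norm(T[i]-T[i-1]).round(3) for i in range(4)])
show('blue side',[(405,57),(543,65),(528,150),(380,143)],c3,.036,s)
show('jar lid',[(632,50)],c1,.085);show('bottle',[(556,545)],c1,.075); show('mallet',[(345,0),(440,0),(340,95),(415,95)],c1,.03)
E
```

```text
shelf top [[690.0, 212.0], [690.0, 25.0], [446.0, 21.0], [447.0, 210.0]] mean [568.2 117.1]
sizes [np.float64(0.242), np.float64(0.187), np.float64(0.244), np.float64(0.189)]
shelf side [[690.0, 28.0], [449.0, 25.0]] mean [569.7  26.6]
roller top [[644.0, 143.0]] mean [644.  142.6]
roller side [[645.0, 143.0]] mean [645.4 143.1]
bev [[500.0, 138.0], [513.0, 65.0], [488.0, 180.0]] mean [500.2 127.6]
bev side [[516.0, 74.0], [502.0, 139.0]] mean [508.9 106.4]
knob [[567.0, 7.0]] mean [567.2   7.3]
knob side [[570.0, 8.0]] mean [569.7   8.2]
level [[602.0, -115.0], [607.0, -140.0], [489.0, -173.0], [481.0, -150.0]] mean [ 544.8 -144.2]
[np.float64(0.127), np.float64(0.025), np.float64(0.123), np.float64(0.024)]
level side [[526.0, -144.0], [569.0, -135.0]] mean [ 547.6 -139.3]
blue [[665.0, -259.0], [678.0, -381.0], [567.0, -391.0], [555.0, -271.0]] mean [ 616.1 -325.3]
[np.float64(0.111), np.float64(0.122), np.float64(0.111), np.float64(0.121)]
wood [[494.0, -257.0], [482.0, -420.0], [370.0, -410.0], [380.0, -250.0]] mean [ 431.7 -334.3]
[np.float64(0.114), np.float64(0.163), np.float64(0.113), np.float64(0.16)]
blue side [[677.0, -378.0], [570.0, -389.0], [559.0, -279.0], [667.0, -265.0]] mean [ 618.2 -327.8]
jar lid [[736.0, -112.0]] mean [ 736.1 -111.8]
bottle [[371.0, -54.0]] mean [371.2 -54.2]
mallet [[798.0, 76.0], [797.0, 12.0], [722.0, 80.0], [720.0, 30.0]] mean [759.3  49.6]
```

The top and side rays agree to about 3 mm, and the sizes fit: shelf 242×188 mm, level 125×24 mm, trays 111×121 and 114×161 mm. I'll write a planning helper and start with the beveller.

```bash
cat > p.py <<'E'
import sys
from h import *
# p.py x y z(mm) yaw(deg of tool x) : what remains, in tool axes
def st():
    o=r.get_obs(); M=R.from_quat(o['tcp_rot']).as_matrix(); return o,M,np.arctan2(M[1,0],M[0,0])
if __name__=='__main__':
    x,y,z,yw=[float(a) for a in sys.argv[1:5]]; n=int(sys.argv[5]) if len(sys.argv)>5 else 8
    o,M,yaw=st(); d=np.array([x,y,z])/1000-o['eef_pos']; tw=-((np.radians(yw)-yaw+np.pi)%(2*np.pi)-np.pi)
    print('t',round(o['time_s'],2),'pos',(o['eef_pos']*1000).round(1),'yaw',np.degrees(yaw).round(1),'tilt',np.degrees(np.arccos(-M[2,2])).round(2),'op',round(o['opening'],4),'F',o['ft_force'].round(1),'j6',o['joint_pos'][5].round(2))
    print('remaining world mm',(d*1000).round(1),'twist',tw.round(3)); 
    for i in range(n):
        a=yaw-tw/n*i; X=np.array([np.cos(a),np.sin(a)]); Y=np.array([np.sin(a),-np.cos(a)])
        print('%.2f,%.2f,%.2f,%.3f'%(d[:2]@X*100/n,d[:2]@Y*100/n,-d[2]*100/n,tw/n))
E
python3 p.py 506 102 260 102 20
```

```text
t 0.1 pos [ 175.9 -651.   237.5] yaw 15.1 tilt 0.12 op 0.0879 F [-0.5 -0.1  0. ] j6 -0.04
remaining world mm [330.1 753.   22.5] twist -1.516
2.58,-3.20,-0.11,-0.076
2.81,-3.00,-0.11,-0.076
3.03,-2.78,-0.11,-0.076
3.23,-2.54,-0.11,-0.076
3.41,-2.29,-0.11,-0.076
3.58,-2.02,-0.11,-0.076
3.72,-1.75,-0.11,-0.076
3.84,-1.46,-0.11,-0.076
3.94,-1.16,-0.11,-0.076
4.02,-0.86,-0.11,-0.076
4.07,-0.56,-0.11,-0.076
4.10,-0.25,-0.11,-0.076
4.11,0.07,-0.11,-0.076
4.09,0.38,-0.11,-0.076
4.05,0.69,-0.11,-0.076
3.99,0.99,-0.11,-0.076
3.90,1.29,-0.11,-0.076
3.79,1.58,-0.11,-0.076
3.66,1.87,-0.11,-0.076
3.51,2.14,-0.11,-0.076
```

```bash
python3 -m inch '[[90,2.6,-3.2,-0.5,-0.08],[90,2.8,-3.0,-0.5,-0.08],[90,3.0,-2.8,-0.5,-0.08],[90,3.2,-2.5,-0.5,-0.08],[90,3.4,-2.3,-0.5,-0.08],[90,3.6,-2.0,0,-0.08],[90,3.7,-1.7,0,-0.08],[90,3.8,-1.5,0,-0.08]]'; python3 p.py 506 102 260 102 12
```

```text
time_s: 0.77
eef_pos: [0.2978, -0.3452, 0.2558]
tcp_rot: [0.896, 0.444, 0.0, -0.006]
ft_force: [1.6, 0.5, -0.4]
opening: 0.0572
t 0.77 pos [ 297.8 -345.2  255.8] yaw 52.8 tilt 0.67 op 0.0572 F [ 1.6  0.5 -0.4] j6 -0.27
remaining world mm [208.2 447.2   4.2] twist -0.859
4.02,-0.87,-0.03,-0.072
4.07,-0.58,-0.03,-0.072
4.10,-0.29,-0.03,-0.072
4.11,0.00,-0.03,-0.072
4.10,0.30,-0.03,-0.072
4.07,0.59,-0.03,-0.072
4.02,0.88,-0.03,-0.072
3.94,1.16,-0.03,-0.072
3.85,1.44,-0.03,-0.072
3.74,1.71,-0.03,-0.072
3.60,1.98,-0.03,-0.072
3.45,2.23,-0.03,-0.072
```

```bash
python3 -m inch '[[90,4.0,-0.9,0,-0.07],[90,4.0,-0.6,0,-0.07],[90,4.1,-0.3,0,-0.07],[90,4.1,0,0,-0.07],[90,4.1,0.3,0,-0.07],[90,4.0,0.6,0,-0.07],[90,4.0,0.9,0,-0.07],[90,3.9,1.2,0,-0.07]]'; python3 p.py 506 102 260 102 6
```

```text
time_s: 1.43
eef_pos: [0.4306, -0.0395, 0.2568]
tcp_rot: [0.73, 0.684, 0.002, -0.005]
ft_force: [1.2, -1.0, -0.0]
opening: 0.057
t 1.43 pos [430.6 -39.5 256.8] yaw 86.3 tilt 0.66 op 0.057 F [ 1.2 -1.  -0. ] j6 -0.1
remaining world mm [ 75.4 141.5   3.2] twist -0.274
2.43,1.10,-0.05,-0.046
2.38,1.21,-0.05,-0.046
2.32,1.32,-0.05,-0.046
2.26,1.42,-0.05,-0.046
2.19,1.53,-0.05,-0.046
2.12,1.62,-0.05,-0.046
```

```bash
python3 -m inch '[[90,2.6,1.2,0,-0.05],[90,2.5,1.3,0,-0.05],[90,2.4,1.4,0,-0.05],[90,2.4,1.5,0.5,-0.05],[90,2.3,1.6,1.5,-0.05],[90,2.2,1.7,2,-0.03],[90,0,0,1,0]]'; python3 p.py 506 102 138 102 4
```

```text
time_s: 2.02
eef_pos: [0.512, 0.1277, 0.2085]
tcp_rot: [0.616, 0.787, 0.007, -0.003]
ft_force: [-0.8, -0.6, 0.0]
opening: 0.0571
t 2.02 pos [512.  127.7 208.5] yaw 103.9 tilt 0.83 op 0.0571 F [-0.8 -0.6  0. ] j6 -0.06
remaining world mm [ -6.  -25.7 -70.5] twist 0.033
-0.59,-0.30,1.76,0.008
-0.59,-0.30,1.76,0.008
-0.59,-0.29,1.76,0.008
-0.59,-0.29,1.76,0.008
```

```bash
python3 -m inch '[[90,-0.9,-0.4,0.5,0.01],[90,-0.9,-0.4,1,0.01],[90,-0.6,-0.3,1.5,0.01],[90,-0.2,0,1,0]]'; python3 p.py 506 102 138 102 2
```

```text
time_s: 2.35
eef_pos: [0.505, 0.0976, 0.1643]
tcp_rot: [0.628, 0.778, 0.004, -0.004]
ft_force: [0.4, -1.0, 0.1]
opening: 0.0571
t 2.35 pos [505.   97.6 164.3] yaw 102.2 tilt 0.68 op 0.0571 F [ 0.4 -1.   0.1] j6 -0.08
remaining world mm [  1.    4.4 -26.3] twist 0.003
0.21,0.09,1.31,0.002
0.21,0.09,1.31,0.002
```

Run:
```python
from h import *
g=shot('side','s1.png');a=cv2.imread('pics/s1.png');cv2.imwrite('pics/s1c.png',cv2.resize(a[150:330,200:440],None,fx=3.3,fy=3.3))
```

```text
(no output)
```

View pics/s1c.png

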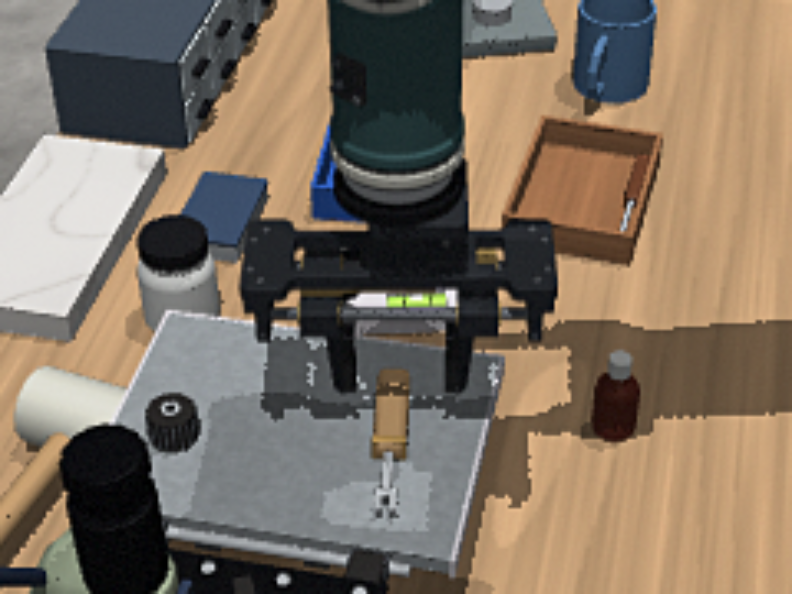

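The jaws straddle the beech handle and line up with it, so I'll go down and close.

```bash
python3 -m inch '[[90,0.3,0.1,1.2,0],[90,0.2,0.1,1.0,0],[90,0.1,0,0.5,0],[90,0,0,0.2,0]]'; python3 p.py 506 103 138 102 2
```

```text
time_s: 2.73
eef_pos: [0.5043, 0.0995, 0.1336]
tcp_rot: [0.631, 0.776, 0.004, -0.005]
ft_force: [-7.9, 2.0, 18.5]
opening: 0.057
t 2.73 pos [504.3  99.5 133.6] yaw 101.7 tilt 0.68 op 0.057 F [-7.9  2.  18.5] j6 -0.07
remaining world mm [1.7 3.5 4.4] twist -0.005
0.15,0.12,-0.22,-0.002
0.15,0.12,-0.22,-0.002
```

```bash
python3 -m inch '[[90,0.1,0.1,-0.3,0],[200,0.1,0.1,-0.15,0],[200,0,0,0,0],[200,0,0,0,0],[200,0,0,0,0]]'; python3 p.py 506 103 138 102 2
```

```text
time_s: 3.15
eef_pos: [0.5074, 0.1015, 0.1406]
tcp_rot: [0.631, 0.775, 0.005, -0.003]
ft_force: [1.2, 0.5, 0.2]
opening: 0.0324
t 3.15 pos [507.4 101.5 140.6] yaw 101.7 tilt 0.69 op 0.0324 F [1.2 0.5 0.2] j6 -0.07
remaining world mm [-1.4  1.5 -2.6] twist -0.005
0.09,-0.05,0.13,-0.003
0.09,-0.05,0.13,-0.003
```

```bash
python3 -m inch '[[255,0,0,0.15,0],[255,0,0,0,0],[255,0,0,0,0],[255,0,0,0,0]]'; python3 -m inch '[[255,0,0,-1,0],[255,0,0,-3,0],[255,0,0,-3,0],[255,0,0,-3,0],[255,0,0,-1,0]]'; python3 p.py 440 -330 200 86 16
```

```text
time_s: 3.48
eef_pos: [0.5078, 0.1016, 0.1393]
tcp_rot: [0.631, 0.776, 0.005, -0.003]
ft_force: [-0.6, -0.7, 1.5]
opening: 0.0218
time_s: 3.9
eef_pos: [0.5029, 0.0996, 0.2491]
tcp_rot: [0.631, 0.776, 0.0, -0.008]
ft_force: [1.4, 0.6, -0.7]
opening: 0.0222
t 3.9 pos [502.9  99.6 249.1] yaw 101.7 tilt 0.88 op 0.0222 F [ 1.4  0.6 -0.7] j6 -0.07
remaining world mm [ -62.9 -429.6  -49.1] twist 0.274
-2.55,-0.93,0.31,0.017
-2.56,-0.89,0.31,0.017
-2.58,-0.84,0.31,0.017
-2.59,-0.80,0.31,0.017
-2.61,-0.75,0.31,0.017
-2.62,-0.71,0.31,0.017
-2.63,-0.66,0.31,0.017
-2.64,-0.62,0.31,0.017
-2.65,-0.57,0.31,0.017
-2.66,-0.53,0.31,0.017
-2.67,-0.48,0.31,0.017
-2.68,-0.44,0.31,0.017
-2.69,-0.39,0.31,0.017
-2.69,-0.34,0.31,0.017
-2.70,-0.30,0.31,0.017
-2.70,-0.25,0.31,0.017
```

```bash
python3 -m inch '[[255,-3.8,-1.4,0,0.023],[255,-3.8,-1.3,0,0.023],[255,-3.9,-1.2,0,0.023],[255,-3.9,-1.1,0,0.023],[255,-4,-1,0,0.023],[255,-4,-0.9,0,0.023],[255,-4,-0.9,0,0.023],[255,-4,-0.8,0,0.023]]'; python3 p.py 437 -360 200 86 5
```

```text
time_s: 4.57
eef_pos: [0.4591, -0.2231, 0.2505]
tcp_rot: [0.697, 0.717, 0.005, -0.004]
ft_force: [1.1, 0.5, -0.9]
opening: 0.0218
t 4.57 pos [ 459.1 -223.1  250.5] yaw 91.7 tilt 0.78 op 0.0218 F [ 1.1  0.5 -0.9] j6 -0.54
remaining world mm [ -22.1 -136.9  -50.5] twist 0.099
-2.72,-0.52,1.01,0.020
-2.73,-0.47,1.01,0.020
-2.74,-0.41,1.01,0.020
-2.75,-0.36,1.01,0.020
-2.76,-0.30,1.01,0.020
```

```bash
python3 -m inch '[[255,-2.7,-0.5,0.5,0.02],[255,-2.7,-0.5,1,0.02],[255,-2.7,-0.4,2,0.02],[255,-2.2,-0.3,3,0.02],[255,-0.5,0,2,0.02],[255,0,0,1,0]]'; python3 p.py 437 -360 20 86 4
```

```text
time_s: 5.07
eef_pos: [0.4392, -0.3458, 0.1534]
tcp_rot: [0.737, 0.676, 0.005, 0.001]
ft_force: [-0.2, 0.4, -0.8]
opening: 0.0217
t 5.07 pos [ 439.2 -345.8  153.4] yaw 85.0 tilt 0.57 op 0.0217 F [-0.2  0.4 -0.8] j6 -0.64
remaining world mm [  -2.2  -14.2 -133.4] twist -0.017
-0.36,-0.02,3.33,-0.004
-0.36,-0.03,3.33,-0.004
-0.36,-0.03,3.33,-0.004
-0.36,-0.03,3.33,-0.004
```

```bash
python3 -m inch '[[255,-0.6,0,2.5,0],[255,-0.6,0,3,0],[255,-0.2,0,3,0],[255,0,0,1.5,0],[255,0,0,0.5,0],[255,0,0,0,0]]'; python3 p.py 437 -360 12 86 4
```

```text
time_s: 5.57
eef_pos: [0.4374, -0.3563, 0.0413]
tcp_rot: [0.736, 0.677, 0.005, -0.002]
ft_force: [0.9, -0.4, -0.9]
opening: 0.0218
t 5.57 pos [ 437.4 -356.3   41.3] yaw 85.2 tilt 0.63 op 0.0218 F [ 0.9 -0.4 -0.9] j6 -0.66
remaining world mm [ -0.4  -3.7 -29.3] twist -0.014
-0.09,-0.00,0.73,-0.003
-0.09,-0.00,0.73,-0.003
-0.09,-0.00,0.73,-0.003
-0.09,-0.00,0.73,-0.003
```

```bash
python3 -m inch '[[255,-0.3,0,1,0],[255,0,0,0.9,0],[255,0,0,0.4,0],[255,0,0,0.1,0],[255,0,0,0.1,0]]'; python3 p.py 437 -360 12 86 1
```

```text
time_s: 5.98
eef_pos: [0.4405, -0.3602, 0.0183]
tcp_rot: [0.735, 0.678, 0.006, 0.001]
ft_force: [-0.6, 0.0, -0.5]
opening: 0.0218
t 5.98 pos [ 440.5 -360.2   18.3] yaw 85.4 tilt 0.65 op 0.0218 F [-0.6  0.  -0.5] j6 -0.66
remaining world mm [-3.5  0.2 -6.3] twist -0.011
-0.01,-0.35,0.63,-0.011
```

```bash
python3 -m inch '[[255,0,-0.3,0.5,0],[255,0,0,0.2,0],[140,0,0,0,0],[140,0,0,0,0],[140,0,0,0,0]]'; python3 -m inch '[[140,0,0,-1,0],[140,0,0,-3,0],[140,0,0,-3,0],[140,0,0,-4,0],[140,0,0,-4,0],[140,0,0,-3,0]]';python3 - <<'E'
from h import *
for n in('top','side'):
  g=shot(n,n+'2.png')
a=cv2.imread('pics/top2.png')[200:320,330:490];b=cv2.imread('pics/side2.png')[150:270,300:460]
cv2.imwrite('pics/c4.png',np.vstack([cv2.resize(x,None,fx=2.5*1.6/1.6,fy=2.5) for x in(a,b)]))
E
```

```text
time_s: 6.4
eef_pos: [0.4387, -0.3612, 0.0127]
tcp_rot: [0.735, 0.678, 0.006, 0.003]
ft_force: [-0.6, -0.5, 0.4]
opening: 0.0389
time_s: 6.9
eef_pos: [0.4313, -0.3573, 0.1938]
tcp_rot: [0.735, 0.678, 0.005, -0.006]
ft_force: [0.3, -0.1, 1.0]
opening: 0.0403
```

View pics/c4.png

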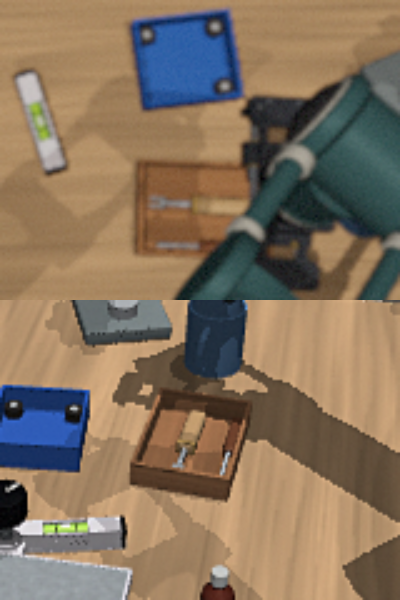

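```bash
python3 p.py 644 143 230 90 16
```

```text
t 7.0 pos [ 434.4 -360.2  198.4] yaw 85.3 tilt 0.62 op 0.0398 F [ 0.6 -0.2  0.2] j6 -0.67
remaining world mm [209.6 503.2  31.6] twist -0.081
3.24,1.05,-0.20,-0.005
3.24,1.07,-0.20,-0.005
3.23,1.08,-0.20,-0.005
3.22,1.10,-0.20,-0.005
3.22,1.12,-0.20,-0.005
3.21,1.13,-0.20,-0.005
3.21,1.15,-0.20,-0.005
3.20,1.17,-0.20,-0.005
3.20,1.18,-0.20,-0.005
3.19,1.20,-0.20,-0.005
3.18,1.21,-0.20,-0.005
3.18,1.23,-0.20,-0.005
3.17,1.25,-0.20,-0.005
3.16,1.26,-0.20,-0.005
3.16,1.28,-0.20,-0.005
3.15,1.29,-0.20,-0.005
```

The beveller lies in the wooden tray with its handle at about (200,430) in the crop, clear of the walls. Next is the roller.

```bash
python3 -m inch '[[90,3.8,1.2,-1,-0.005],[90,3.9,1.3,-1,-0.005],[90,3.9,1.3,-1,-0.005],[90,3.9,1.3,-0.5,-0.005],[90,3.9,1.3,0,-0.005],[90,3.9,1.4,0,-0.005],[90,3.9,1.4,0,-0.005],[90,3.9,1.4,0,-0.005]]';python3 p.py 644 143 230 90 6
```

```text
time_s: 7.67
eef_pos: [0.5601, -0.0601, 0.2428]
tcp_rot: [0.726, 0.687, 0.006, 0.006]
ft_force: [0.5, -0.5, 0.0]
opening: 0.0569
t 7.67 pos [560.1 -60.1 242.8] yaw 86.8 tilt 0.95 op 0.0569 F [ 0.5 -0.5  0. ] j6 -0.1
remaining world mm [ 83.9 203.1 -12.8] twist -0.055
3.46,1.21,0.21,-0.009
3.45,1.24,0.21,-0.009
3.43,1.27,0.21,-0.009
3.42,1.30,0.21,-0.009
3.41,1.34,0.21,-0.009
3.40,1.37,0.21,-0.009
```

```bash
python3 -m inch '[[90,3.6,1.4,0,-0.01],[90,3.6,1.4,0,-0.01],[90,3.6,1.4,0,-0.01],[90,3.4,1.4,0,-0.01],[90,2.5,1.0,0.5,-0.01],[90,0.8,0.4,1,0],[90,0,0,1,0]]';python3 p.py 644 143 145 90 4
```

```text
time_s: 8.25
eef_pos: [0.6397, 0.1305, 0.2205]
tcp_rot: [0.705, 0.709, 0.009, 0.007]
ft_force: [0.7, -0.4, -0.2]
opening: 0.0573
t 8.25 pos [639.7 130.5 220.5] yaw 90.3 tilt 1.26 op 0.0573 F [ 0.7 -0.4 -0.2] j6 0.16
remaining world mm [  4.3  12.5 -75.5] twist 0.006
0.31,0.11,1.89,0.002
0.31,0.11,1.89,0.002
0.31,0.11,1.89,0.002
0.31,0.11,1.89,0.002
```

```bash
python3 -m inch '[[90,0.5,0.2,1,0],[90,0.5,0.2,1.2,0],[90,0.2,0.1,1,0],[90,0.1,0,0.5,0],[90,0,0,0,0],[90,0,0,0,0]]';python3 p.py 644.5 143 140 90 4;python3 - <<'E'
from h import *
g=shot('side','s3.png');a=cv2.imread('pics/s3.png');cv2.imwrite('pics/s3c.png',cv2.resize(a[150:330,180:380],None,fx=3.3,fy=3.3))
E
```

```text
time_s: 8.75
eef_pos: [0.6405, 0.1382, 0.1731]
tcp_rot: [0.707, 0.707, 0.003, 0.004]
ft_force: [-0.5, 0.6, 0.4]
opening: 0.0569
t 8.75 pos [640.5 138.2 173.1] yaw 90.1 tilt 0.58 op 0.0569 F [-0.5  0.6  0.4] j6 0.18
remaining world mm [  4.    4.8 -33.1] twist 0.001
0.12,0.10,0.83,0.000
0.12,0.10,0.83,0.000
0.12,0.10,0.83,0.000
0.12,0.10,0.83,0.000
```

View pics/s3c.png

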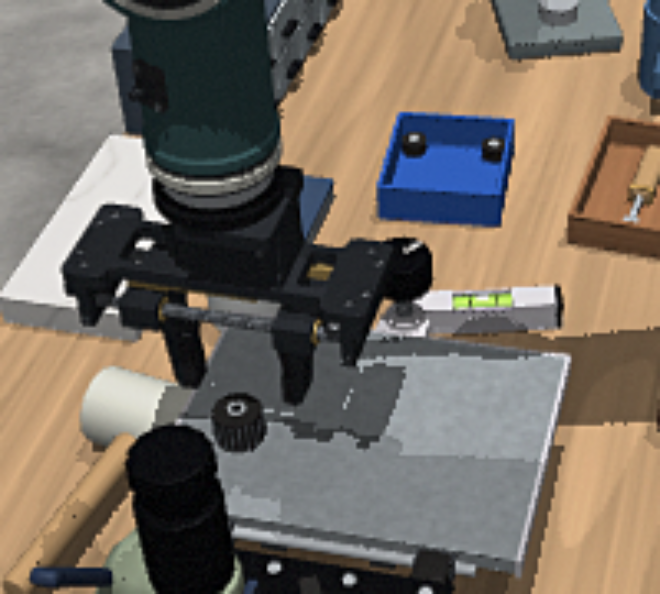

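The roller sits between the fingers at (238,420), so I'll go down and grip.

```bash
python3 -m inch '[[90,0.4,0.3,0.8,0],[90,0.2,0.2,1,0],[90,0.1,0.1,0.7,0],[90,0,0,0.2,0],[90,0,0,0,0]]';python3 p.py 644.5 143 140 90 4
```

```text
time_s: 9.22
eef_pos: [0.649, 0.1445, 0.146]
tcp_rot: [0.707, 0.707, 0.005, 0.005]
ft_force: [-1.9, 1.2, 0.2]
opening: 0.057
t 9.22 pos [649.  144.5 146. ] yaw 89.9 tilt 0.83 op 0.057 F [-1.9  1.2  0.2] j6 0.19
remaining world mm [-4.5 -1.5 -6. ] twist -0.001
-0.04,-0.11,0.15,-0.000
-0.04,-0.11,0.15,-0.000
-0.04,-0.11,0.15,-0.000
-0.04,-0.11,0.15,-0.000
```

```bash
python3 -m inch '[[90,-0.1,-0.4,0.4,0],[255,0,0,0.1,0],[255,0,0,0,0],[255,0,0,0,0],[255,0,0,0,0],[255,0,0,0,0]]';python3 p.py 644.5 143 140 90 1
```

```text
time_s: 9.72
eef_pos: [0.6446, 0.1437, 0.1406]
tcp_rot: [0.707, 0.707, 0.005, 0.006]
ft_force: [-0.2, 0.3, -1.3]
opening: 0.0313
t 9.72 pos [644.6 143.7 140.6] yaw 90.0 tilt 0.83 op 0.0313 F [-0.2  0.3 -1.3] j6 0.19
remaining world mm [-0.1 -0.7 -0.6] twist -0.0
-0.07,-0.01,0.06,-0.000
```

```bash
python3 -m inch '[[255,0,0,-1,0],[255,0,0,-3,0],[255,-1,0,-3,0],[255,-2.5,0,-2,0],[255,-3.5,0,-1,0],[255,-4,0,0,-0.02],[255,-4,0,0,-0.02],[255,-4,0,0,-0.02]]';python3 p.py 617 -326 220 96 8
```

```text
time_s: 10.38
eef_pos: [0.6458, -0.0437, 0.2508]
tcp_rot: [0.68, 0.733, 0.006, 0.006]
ft_force: [1.1, -0.5, -1.4]
opening: 0.0312
t 10.38 pos [645.8 -43.7 250.8] yaw 94.3 tilt 0.96 op 0.0312 F [ 1.1 -0.5 -1.4] j6 -0.18
remaining world mm [ -28.8 -282.3  -30.8] twist -0.03
-3.49,-0.62,0.38,-0.004
-3.49,-0.64,0.38,-0.004
-3.49,-0.65,0.38,-0.004
-3.48,-0.66,0.38,-0.004
-3.48,-0.68,0.38,-0.004
-3.48,-0.69,0.38,-0.004
-3.48,-0.70,0.38,-0.004
-3.47,-0.71,0.38,-0.004
```

```bash
python3 -m inch '[[255,-3.9,-0.7,0,-0.01],[255,-3.9,-0.7,0,-0.01],[255,-3.8,-0.7,0,-0.01],[255,-3.8,-0.7,0,0],[255,-3.7,-0.7,0.5,0],[255,-3.6,-0.7,1,0],[255,-2.5,-0.5,2,0],[255,-0.8,0,3,0]]';python3 p.py 617 -326 20 96 4
```

```text
time_s: 11.05
eef_pos: [0.6291, -0.33, 0.2044]
tcp_rot: [0.669, 0.743, 0.009, 0.02]
ft_force: [1.3, -1.1, -0.7]
opening: 0.0309
t 11.05 pos [ 629.1 -330.   204.4] yaw 95.9 tilt 2.53 op 0.0309 F [ 1.3 -1.1 -0.7] j6 -0.63
remaining world mm [ -12.1    4.  -184.4] twist -0.001
0.13,-0.29,4.61,-0.000
0.13,-0.29,4.61,-0.000
0.13,-0.29,4.61,-0.000
0.13,-0.29,4.61,-0.000
```

```bash
python3 -m inch '[[255,0.1,-0.6,3,0],[255,0.2,-0.4,3.5,0],[255,0.1,-0.2,3.5,0],[255,0,0,2.5,0],[255,0,0,1,0],[255,0,0,0,0]]';python3 p.py 617 -326 16 96 4
```

```text
time_s: 11.55
eef_pos: [0.6196, -0.336, 0.0636]
tcp_rot: [0.672, 0.74, 0.008, 0.02]
ft_force: [-0.8, -0.3, -1.2]
opening: 0.0315
t 11.55 pos [ 619.6 -336.    63.6] yaw 95.4 tilt 2.48 op 0.0315 F [-0.8 -0.3 -1.2] j6 -0.64
remaining world mm [ -2.6  10.  -47.6] twist -0.01
0.26,-0.04,1.19,-0.002
0.26,-0.04,1.19,-0.002
0.26,-0.04,1.19,-0.002
0.26,-0.04,1.19,-0.002
```

```bash
python3 -m inch '[[255,0.6,0,1.2,0],[255,0.5,0,1.4,0],[255,0.2,0,1.1,0],[255,0,0,0.5,0],[255,0,0,0.1,0]]';python3 p.py 617 -326 13 96 4
```

```text
time_s: 11.97
eef_pos: [0.6248, -0.3239, 0.0236]
tcp_rot: [0.672, 0.74, 0.009, 0.025]
ft_force: [-1.1, -0.8, -1.1]
opening: 0.0313
t 11.97 pos [ 624.8 -323.9   23.6] yaw 95.5 tilt 3.02 op 0.0313 F [-1.1 -0.8 -1.1] j6 -0.62
remaining world mm [ -7.8  -2.1 -10.6] twist -0.009
-0.03,-0.20,0.27,-0.002
-0.03,-0.20,0.27,-0.002
-0.03,-0.20,0.27,-0.002
-0.03,-0.20,0.27,-0.002
```

```bash
python3 -m inch '[[255,-0.1,-0.7,0.2,0],[255,0,-0.3,0.5,0],[255,0,-0.1,0.3,0],[255,0,0,0.1,0]]';python3 p.py 617 -326 13 96 1
```

```text
time_s: 12.3
eef_pos: [0.6153, -0.327, 0.0134]
tcp_rot: [0.672, 0.74, 0.01, 0.027]
ft_force: [0.1, -0.3, -0.6]
opening: 0.0315
t 12.3 pos [ 615.3 -327.    13.4] yaw 95.5 tilt 3.24 op 0.0315 F [ 0.1 -0.3 -0.6] j6 -0.63
remaining world mm [ 1.7  1.  -0.4] twist -0.008
0.08,0.18,0.04,-0.008
```

```bash
python3 -m inch '[[255,0,0.1,0.15,0],[255,0,0,0.1,0],[125,0,0,0,0],[125,0,0,0,0],[125,0,0,0,0]]'; python3 -m inch '[[125,0,0,-1,0],[125,0,0,-3,0],[125,0,0,-3,0],[125,0,0,-4,0],[125,0,0,-3,0],[125,0,0,-1,0]]'; python3 p.py 546 -143 120 16 12;python3 - <<'E'
from h import *
for n in('top','side'):
  g=shot(n,n+'4.png')
a=cv2.imread('pics/top4.png')[180:320,330:490];b=cv2.imread('pics/side4.png')[150:290,250:410]
cv2.imwrite('pics/c5.png',np.hstack([cv2.resize(x,None,fx=2.5,fy=2.5) for x in(a,b)]))
E
```

```text
time_s: 12.72
eef_pos: [0.6174, -0.3282, 0.0122]
tcp_rot: [0.672, 0.74, 0.01, 0.028]
ft_force: [-0.3, -0.8, -0.4]
opening: 0.0447
time_s: 13.22
eef_pos: [0.6064, -0.323, 0.1658]
tcp_rot: [0.672, 0.74, 0.009, 0.024]
ft_force: [1.1, -0.6, -0.1]
opening: 0.045
t 13.22 pos [ 606.4 -323.   165.8] yaw 95.5 tilt 2.88 op 0.045 F [ 1.1 -0.6 -0.1] j6 -0.63
remaining world mm [-60.4 180.  -45.8] twist 1.388
1.54,-0.36,0.38,0.116
1.49,-0.53,0.38,0.116
1.42,-0.70,0.38,0.116
1.33,-0.86,0.38,0.116
1.22,-1.01,0.38,0.116
1.10,-1.14,0.38,0.116
0.96,-1.26,0.38,0.116
0.80,-1.36,0.38,0.116
0.64,-1.45,0.38,0.116
0.47,-1.51,0.38,0.116
0.29,-1.55,0.38,0.116
0.11,-1.58,0.38,0.116
```

View pics/c5.png

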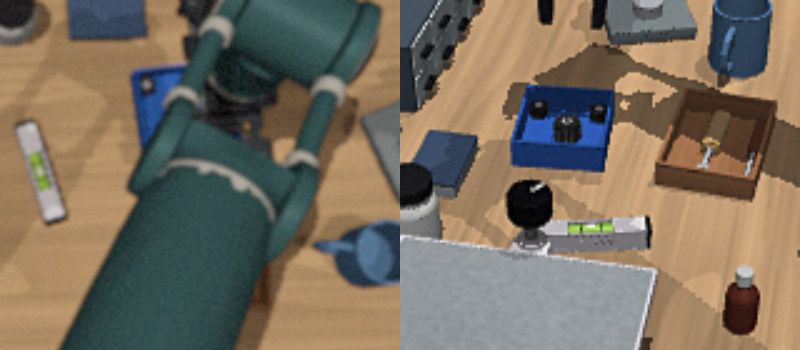

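The roller stands in the middle of the blue tray at (567,128), and the beveller is still in the wood tray. Now I'll locate the level more exactly.

Run:
```python
from h import *
P={}
for n in('top','side'):
  g=np.load(f'pics/{n}4.npz'); hsv=cv2.cvtColor(g['frame'],cv2.COLOR_RGB2HSV)
  m=cv2.inRange(hsv,(30,110,110),(48,255,255)); 
  k,l,s,c=cv2.connectedComponentsWithStats(m); i=1+np.argsort(-s[1:,4])[:3]; print(n,s[i].tolist())
  y,x=np.nonzero(m&(np.isin(l,[j for j in i if s[j,4]>15]).astype(np.uint8)*255))
  pts=np.array([ray(g,a,b,.028)[:2] for a,b in zip(x,y)])*1000; c=(pts.min(0)+pts.max(0))/2; u,_,vt=np.linalg.svd(pts-pts.mean(0)); print(n,pts.mean(0),c,np.degrees(np.arctan2(vt[0,1],vt[0,0])), np.ptp((pts-pts.mean(0))@vt[0]))
```

```text
top [[342, 241, 5, 7, 20], [345, 250, 5, 6, 20]]
top [ 544.2233759  -142.29473361] [ 544.70782405 -142.68019218] -163.58705480043724 43.76071098081819
side [[317, 239, 18, 4, 50]]
side [ 543.98637039 -138.31423102] [ 546.46113116 -139.28243388] 15.083054219852915 46.08069125443261
```

```bash
python3 -m inch '[[125,1.5,-0.4,0,0.12],[90,1.5,-0.5,0,0.12],[90,1.4,-0.7,0,0.12],[90,1.4,-0.9,0,0.12],[90,1.3,-1.0,0,0.12],[90,1.1,-1.2,0,0.12],[90,1,-1.3,0,0.12],[90,0.8,-1.4,0,0.12]]';python3 p.py 546 -143 110 16 5
```

```text
time_s: 13.98
eef_pos: [0.5589, -0.1944, 0.1411]
tcp_rot: [0.944, 0.329, 0.01, 0.009]
ft_force: [0.1, -0.1, 0.3]
opening: 0.0573
t 13.98 pos [ 558.9 -194.4  141.1] yaw 38.4 tilt 1.58 op 0.0573 F [ 0.1 -0.1  0.3] j6 0.52
remaining world mm [-12.9  51.4 -31.1] twist 0.391
0.44,-0.97,0.62,0.078
0.36,-1.00,0.62,0.078
0.28,-1.02,0.62,0.078
0.20,-1.04,0.62,0.078
0.12,-1.05,0.62,0.078
```

```bash
python3 -m inch '[[90,0.5,-1.0,0.5,0.08],[90,0.4,-1.1,0.8,0.08],[90,0.3,-1.1,0.8,0.08],[90,0.2,-1.1,0.8,0.08],[90,0.1,-1.1,0.8,0.07],[90,0,0,0,0]]';python3 p.py 545 -141 50 16 4
```

```text
time_s: 14.48
eef_pos: [0.534, -0.1306, 0.0851]
tcp_rot: [0.992, 0.128, 0.0, 0.001]
ft_force: [-1.2, -0.1, -0.4]
opening: 0.0572
t 14.48 pos [ 534.  -130.6   85.1] yaw 14.7 tilt 0.09 op 0.0572 F [-1.2 -0.1 -0.4] j6 1.03
remaining world mm [ 11.  -10.4 -35.1] twist -0.022
0.20,0.32,0.88,-0.005
0.20,0.32,0.88,-0.005
0.20,0.32,0.88,-0.005
0.19,0.32,0.88,-0.005
```

```bash
python3 -m inch '[[90,0.4,0.6,0.8,-0.01],[90,0.3,0.5,1,-0.01],[90,0.2,0.2,0.8,0],[90,0,0,0.3,0],[90,0,0,0,0]]';python3 p.py 545 -141 8 16 4
python3 - <<'E'
from h import *
g=shot('side','s5.png');a=cv2.imread('pics/s5.png');cv2.imwrite('pics/s5c.png',cv2.resize(a[150:290,250:410],None,fx=4,fy=4))
E
```

```text
time_s: 14.9
eef_pos: [0.5447, -0.1426, 0.0483]
tcp_rot: [0.99, 0.143, -0.003, -0.0]
ft_force: [0.7, -0.1, 0.6]
opening: 0.0571
t 14.9 pos [ 544.7 -142.6   48.3] yaw 16.4 tilt 0.35 op 0.0571 F [ 0.7 -0.1  0.6] j6 0.99
remaining world mm [  0.3   1.6 -40.3] twist 0.007
0.02,-0.04,1.01,0.002
0.02,-0.04,1.01,0.002
0.02,-0.04,1.01,0.002
0.02,-0.04,1.01,0.002
```

View pics/s5c.png

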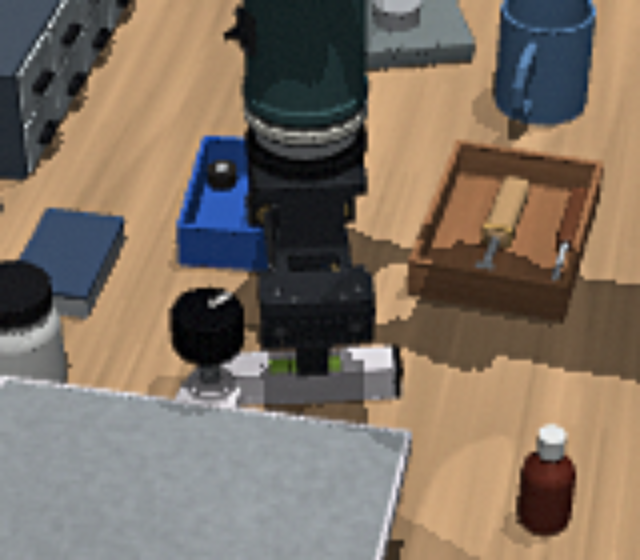

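The near finger is in front of the vial's middle. Going down.

```bash
python3 -m inch '[[90,0,0,1,0],[90,0,-0.1,1.2,0],[90,0,0,1,0],[90,0,0,0.3,0],[90,0,0,0,0]]';python3 p.py 545 -141 8 16 1
```

```text
time_s: 15.37
eef_pos: [0.5456, -0.1429, 0.0113]
tcp_rot: [0.99, 0.142, -0.002, 0.0]
ft_force: [0.0, 1.1, 0.3]
opening: 0.0571
t 15.37 pos [ 545.6 -142.9   11.3] yaw 16.4 tilt 0.18 op 0.0571 F [0.  1.1 0.3] j6 0.99
remaining world mm [-0.6  1.9 -3.3] twist 0.007
-0.01,-0.20,0.33,0.007
```

```bash
python3 -m inch '[[90,0,-0.1,0.4,0],[255,0,0,0.15,0],[255,0,0,0,0],[255,0,0,0,0],[255,0,0,0,0],[255,0,0,0,0]]';python3 p.py 545 -141 8 16 1
```

```text
time_s: 15.87
eef_pos: [0.5455, -0.1416, 0.0056]
tcp_rot: [0.99, 0.143, -0.001, 0.001]
ft_force: [0.1, -0.0, -0.0]
opening: 0.0258
t 15.87 pos [ 545.5 -141.6    5.6] yaw 16.4 tilt 0.16 op 0.0258 F [ 0.1 -0.  -0. ] j6 0.99
remaining world mm [-0.5  0.6  2.4] twist 0.007
-0.03,-0.08,-0.24,0.007
```

```bash
python3 -m inch '[[255,0,0,0,0],[255,0,0,-1,0],[255,0,0,-3,0],[255,0,0,-4,0],[255,0,0,-4,0],[255,0,0,-4,0],[255,0,0,-4,-0.05],[255,0,0,-4,-0.1]]';python3 p.py 555 125 245 90 12
```

```text
time_s: 16.53
eef_pos: [0.5359, -0.1381, 0.2438]
tcp_rot: [0.976, 0.218, -0.014, -0.007]
ft_force: [1.6, 0.0, -2.1]
opening: 0.0237
t 16.53 pos [ 535.9 -138.1  243.8] yaw 25.2 tilt 1.85 op 0.0237 F [ 1.6  0.  -2.1] j6 0.84
remaining world mm [ 19.1 263.1   1.2] twist -1.131
1.08,-1.92,-0.01,-0.094
1.25,-1.81,-0.01,-0.094
1.42,-1.68,-0.01,-0.094
1.57,-1.54,-0.01,-0.094
1.71,-1.39,-0.01,-0.094
1.83,-1.22,-0.01,-0.094
1.94,-1.04,-0.01,-0.094
2.03,-0.85,-0.01,-0.094
2.10,-0.66,-0.01,-0.094
2.15,-0.46,-0.01,-0.094
2.18,-0.25,-0.01,-0.094
2.20,-0.05,-0.01,-0.094
```

```bash
python3 -m inch '[[255,1.2,-2.0,-0.2,-0.1],[255,1.4,-1.9,-0.2,-0.1],[255,1.5,-1.8,0,-0.1],[255,1.7,-1.6,0,-0.1],[255,1.8,-1.5,0,-0.1],[255,2,-1.3,0,-0.1],[255,2.1,-1.1,0,-0.1],[255,2.2,-0.9,0,-0.1]]';python3 p.py 555 125 245 90 5
```

```text
time_s: 17.2
eef_pos: [0.5503, 0.051, 0.2712]
tcp_rot: [0.805, 0.594, -0.001, -0.0]
ft_force: [0.0, 0.4, -1.7]
opening: 0.0237
t 17.2 pos [550.3  51.  271.2] yaw 72.9 tilt 0.07 op 0.0237 F [ 0.   0.4 -1.7] j6 0.35
remaining world mm [  4.7  74.  -26.2] twist -0.299
1.44,-0.35,0.52,-0.060
1.46,-0.26,0.52,-0.060
1.47,-0.17,0.52,-0.060
1.48,-0.08,0.52,-0.060
1.48,0.00,0.52,-0.060
```

```bash
python3 -m inch '[[255,1.5,-0.3,0,-0.06],[255,1.5,-0.2,0.5,-0.06],[255,1.5,-0.1,1,-0.06],[255,1.3,0,1.5,-0.06],[255,0.9,0.1,2,-0.05],[255,0.2,0,2,0],[255,0,0,1,0],[255,0,0,0,0]]';python3 p.py 555 125 150 90 5
```

```text
time_s: 17.87
eef_pos: [0.5551, 0.1301, 0.1948]
tcp_rot: [0.701, 0.713, 0.002, 0.0]
ft_force: [-1.1, -0.3, -2.9]
opening: 0.0237
t 17.87 pos [555.1 130.1 194.8] yaw 91.0 tilt 0.26 op 0.0237 F [-1.1 -0.3 -2.9] j6 0.17
remaining world mm [ -0.1  -5.1 -44.8] twist 0.018
-0.10,-0.00,0.90,0.004
-0.10,-0.00,0.90,0.004
-0.10,-0.00,0.90,0.004
-0.10,-0.00,0.90,0.004
-0.10,-0.00,0.90,0.004
```

```bash
python3 -m inch '[[255,-0.2,0,1,0.005],[255,-0.1,0,1.2,0.005],[255,0,0,1,0],[255,0,0,0.5,0],[255,0,0,0.2,0],[255,0,0,0,0]]';python3 p.py 555 125 140 90 1
```

```text
time_s: 18.37
eef_pos: [0.5563, 0.125, 0.1549]
tcp_rot: [0.706, 0.708, 0.003, 0.001]
ft_force: [0.6, -0.8, -2.0]
opening: 0.0238
t 18.37 pos [556.3 125.  154.9] yaw 90.2 tilt 0.38 op 0.0238 F [ 0.6 -0.8 -2. ] j6 0.17
remaining world mm [ -1.3  -0.  -14.9] twist 0.004
-0.00,-0.13,1.49,0.004
```

```bash
python3 -m inch '[[255,0,0,0.5,0],[255,0,0,0.5,0],[255,0,0,0.3,0],[255,0,0,0.15,0]]';python3 p.py 555 125 140 90 1;python3 -m inch '[[255,0,0,0.15,0],[255,0,0,0.1,0]]';python3 p.py 555 125 140 90 1
```

```text
time_s: 18.7
eef_pos: [0.5578, 0.125, 0.1407]
tcp_rot: [0.706, 0.708, 0.004, 0.002]
ft_force: [0.7, 0.3, -1.7]
opening: 0.0241
t 18.7 pos [557.8 125.  140.7] yaw 90.2 tilt 0.55 op 0.0241 F [ 0.7  0.3 -1.7] j6 0.17
remaining world mm [-2.8  0.  -0.7] twist 0.003
0.00,-0.28,0.07,0.003
time_s: 18.87
eef_pos: [0.5582, 0.125, 0.1393]
tcp_rot: [0.706, 0.708, 0.005, 0.002]
ft_force: [-4.1, -1.1, 9.5]
opening: 0.0237
t 18.87 pos [558.2 125.  139.3] yaw 90.2 tilt 0.58 op 0.0237 F [-4.1 -1.1  9.5] j6 0.17
remaining world mm [-3.2  0.   0.7] twist 0.003
0.00,-0.32,-0.07,0.003
```

Touched down with about 11 N. I'll release and lift clear.

```bash
python3 -m inch '[[255,0,0,-0.05,0],[120,0,0,0,0],[120,0,0,0,0],[120,0,0,0,0],[120,0,0,-1,0],[120,0,0,-3,0],[120,0,0,-3,0],[120,0,0,-2,0]]';python3 p.py 568 7.5 215 170 12;python3 - <<'E'
from h import *
for n in('top','side'):
  g=shot(n,n+'6.png')
a=cv2.imread('pics/top6.png')[170:320,200:360];b=cv2.imread('pics/side6.png')[190:340,220:380]
cv2.imwrite('pics/c6.png',np.hstack([cv2.resize(x,None,fx=2.5,fy=2.5) for x in(a,b)]))
E
```

```text
time_s: 19.53
eef_pos: [0.5547, 0.1245, 0.2299]
tcp_rot: [0.706, 0.708, 0.001, -0.0]
ft_force: [0.6, 0.2, 0.6]
opening: 0.0466
t 19.53 pos [554.7 124.5 229.9] yaw 90.2 tilt 0.15 op 0.0466 F [0.6 0.2 0.6] j6 0.17
remaining world mm [  13.3 -117.   -14.9] twist -1.393
-0.98,0.11,0.12,-0.116
-0.98,-0.01,0.12,-0.116
-0.97,-0.12,0.12,-0.116
-0.95,-0.23,0.12,-0.116
-0.92,-0.34,0.12,-0.116
-0.87,-0.44,0.12,-0.116
-0.82,-0.54,0.12,-0.116
-0.75,-0.63,0.12,-0.116
-0.67,-0.72,0.12,-0.116
-0.58,-0.79,0.12,-0.116
-0.49,-0.85,0.12,-0.116
-0.39,-0.90,0.12,-0.116
```

View pics/c6.png

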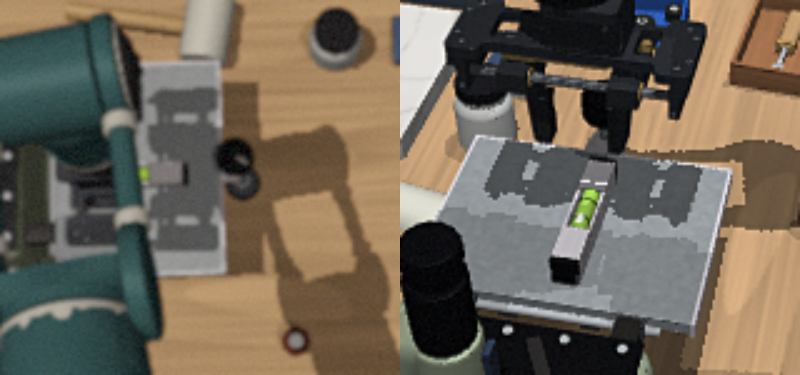

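```bash
python3 -m inch '[[90,-1,0.1,-0.2,-0.1],[90,-1.1,0,-0.2,-0.1],[90,-1.1,-0.1,0,-0.1],[90,-1.1,-0.3,0,-0.1],[90,-1.1,-0.4,0,-0.1],[90,-1.1,-0.5,0,-0.1],[90,-1,-0.6,0,-0.1],[90,-1,-0.7,0,-0.1]]';python3 p.py 568 7.5 230 150 6
python3 - <<'E'
from h import *
for n in('top','side'):
  g=shot(n,n+'7.png')
a=cv2.imread('pics/top7.png')[200:270,210:290];b=cv2.imread('pics/side7.png')[230:320,260:340]
cv2.imwrite('pics/c7.png',np.hstack([cv2.resize(x,(400,450),interpolation=cv2.INTER_CUBIC) for x in(a,b)]))
E
```

```text
time_s: 20.3
eef_pos: [0.5641, 0.0332, 0.2331]
tcp_rot: [0.355, 0.935, 0.003, 0.002]
ft_force: [0.3, 1.0, -0.5]
opening: 0.0571
t 20.3 pos [564.1  33.2 233.1] yaw 138.4 tilt 0.47 op 0.0571 F [ 0.3  1.  -0.5] j6 -0.83
remaining world mm [  3.9 -25.7  -3.1] twist -0.203
-0.33,-0.28,0.05,-0.034
-0.32,-0.29,0.05,-0.034
-0.31,-0.30,0.05,-0.034
-0.30,-0.31,0.05,-0.034
-0.29,-0.32,0.05,-0.034
-0.28,-0.33,0.05,-0.034
```

View pics/c7.png

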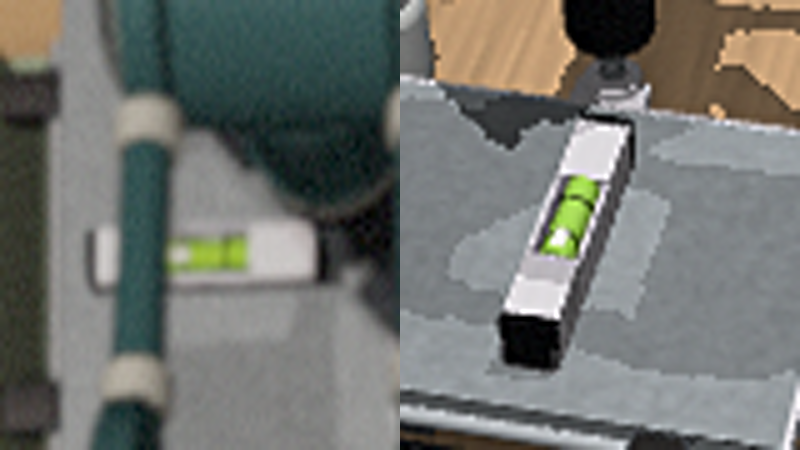

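The bubble, a pale patch at (562,240) in the right crop, stands near the machine end of the vial. I'll measure its offset.

```bash
cat > bub.py <<'E'
import sys
from h import *
from scipy import ndimage
# measure bubble in side frame: pale (low sat) blob enclosed along green vial line
def meas(g,name='b'):
    f=g['frame']; sub=f[230:320,260:340]; big=cv2.resize(sub,None,fx=5,fy=5,interpolation=cv2.INTER_CUBIC)
    hsv=cv2.cvtColor(big,cv2.COLOR_RGB2HSV); gr=cv2.inRange(hsv,(28,110,60),(50,255,255))
    k,l,s,c=cv2.connectedComponentsWithStats(gr); y,x=np.nonzero(gr&(np.isin(l,[j for j in range(1,k) if s[j,4]>100]).astype(np.uint8)*255))
    P=np.array([ray(g,260+(a+.5)/5-.5,230+(b+.5)/5-.5,.160)[:2] for a,b in zip(x,y)])*1000
    print('green x %.1f..%.1f y %.1f..%.1f'%(P[:,0].min(),P[:,0].max(),P[:,1].min(),P[:,1].max()))
    # profile along y at the vial's x line
    v=np.polyfit(P[:,1],P[:,0],1); ys=np.arange(P[:,1].min()-15,P[:,1].max()+16,1.)
    pts=np.c_[np.polyval(v,ys),ys,np.full(len(ys),160.)]/1000; uv=proj(g,pts)
    B=[ndimage.map_coordinates(f[:,:,i].astype(float),[uv[:,1],uv[:,0]],order=1) for i in range(3)]
    for i in range(0,len(ys),2): print(round(ys[i]),[int(b[i]) for b in B])
if __name__=='__main__':
    meas(np.load(sys.argv[1]))
    g=np.load(sys.argv[1])
E
python3 bub.py pics/side7.npz
python3 - <<'E'
from h import *
g=np.load('pics/side7.npz')
for n,(x,y) in dict(nearL=(503,308),nearR=(560,318),farL=(583,115),farR=(635,122),bub=(562,240),mark=(578,197)).items(): print(n,(ray(g,260+(x-400+.5)/5-.5,230+(y+.5)/5-.5,.160)*1000).round(1))
E
```

```text
green x 548.7..564.5 y 102.1..150.0
87 [222, 219, 223]
89 [222, 219, 223]
91 [222, 219, 223]
93 [223, 219, 223]
95 [223, 219, 224]
97 [224, 220, 227]
99 [226, 220, 232]
101 [212, 219, 194]
103 [189, 221, 131]
105 [168, 223, 84]
107 [168, 224, 84]
109 [171, 226, 91]
111 [171, 225, 91]
113 [139, 182, 74]
115 [93, 120, 48]
117 [150, 195, 79]
119 [178, 233, 95]
121 [173, 225, 92]
123 [172, 222, 91]
125 [171, 222, 91]
127 [170, 223, 90]
129 [169, 221, 88]
131 [166, 217, 88]
133 [161, 203, 95]
135 [175, 188, 154]
137 [204, 206, 199]
139 [225, 231, 208]
141 [229, 236, 215]
143 [226, 236, 209]
145 [189, 223, 125]
147 [161, 208, 88]
149 [149, 183, 99]
151 [166, 165, 160]
153 [184, 179, 186]
155 [189, 184, 193]
157 [188, 184, 190]
159 [188, 184, 189]
161 [187, 183, 188]
163 [189, 185, 190]
165 [212, 206, 212]
nearL [569.7 183.5 160. ]
nearR [545.7 184.  160. ]
farL [568.1  64.3 160. ]
farR [544.5  64.  160. ]
bub [556.6 141.2 160. ]
mark [556.8 115.  160. ]
```

The bubble centre is at y≈140 mm and the vial middle at about 125.7, so it is about 14 mm off, close to its end stop. The foot end needs raising by about 0.016 rad, or roughly 2.6 rad of clockwise knob. I'll move onto the knob.

```bash
python3 -m inch '[[90,-0.5,-0.4,0,-0.04],[90,-0.5,-0.4,0,-0.04],[90,-0.4,-0.4,0,-0.04],[90,-0.3,-0.3,0,-0.04],[90,-0.1,-0.1,0.5,-0.04],[90,0,0,0.5,0],[90,0,0,0,0]]';python3 p.py 568 7.5 166 150 6
```

```text
time_s: 20.98
eef_pos: [0.5663, 0.0116, 0.2184]
tcp_rot: [0.271, 0.962, 0.004, -0.0]
ft_force: [-0.4, 0.1, -0.3]
opening: 0.0568
t 20.98 pos [566.3  11.6 218.4] yaw 148.5 tilt 0.44 op 0.0568 F [-0.4  0.1 -0.3] j6 -1.05
remaining world mm [  1.7  -4.1 -52.4] twist -0.026
-0.06,-0.04,0.87,-0.004
-0.06,-0.04,0.87,-0.004
-0.06,-0.04,0.87,-0.004
-0.06,-0.04,0.87,-0.004
-0.06,-0.04,0.87,-0.004
-0.06,-0.04,0.87,-0.004
```

```bash
python3 -m inch '[[90,-0.3,-0.2,0,0],[90,-0.1,-0.1,0.5,0],[90,0,0,0.5,0],[90,0,0,0,0],[90,0,0,0,0]]';python3 p.py 568 7.5 166 150 4
python3 - <<'E'
from h import *
g=shot('side','s8.png');a=cv2.imread('pics/s8.png');cv2.imwrite('pics/s8c.png',cv2.resize(a[170:320,230:390],None,fx=4,fy=4))
g=shot('top','t8.png');a=cv2.imread('pics/t8.png');cv2.imwrite('pics/t8c.png',cv2.resize(a[170:320,230:390],None,fx=4,fy=4))
E
```

```text
time_s: 21.4
eef_pos: [0.5677, 0.0082, 0.2064]
tcp_rot: [0.274, 0.962, 0.004, -0.001]
ft_force: [-0.9, -0.1, 0.0]
opening: 0.0568
t 21.4 pos [567.7   8.2 206.4] yaw 148.2 tilt 0.47 op 0.0568 F [-0.9 -0.1  0. ] j6 -1.05
remaining world mm [  0.3  -0.7 -40.4] twist -0.032
-0.02,-0.01,1.01,-0.008
-0.02,-0.01,1.01,-0.008
-0.02,-0.01,1.01,-0.008
-0.02,-0.01,1.01,-0.008
```

View pics/s8c.png

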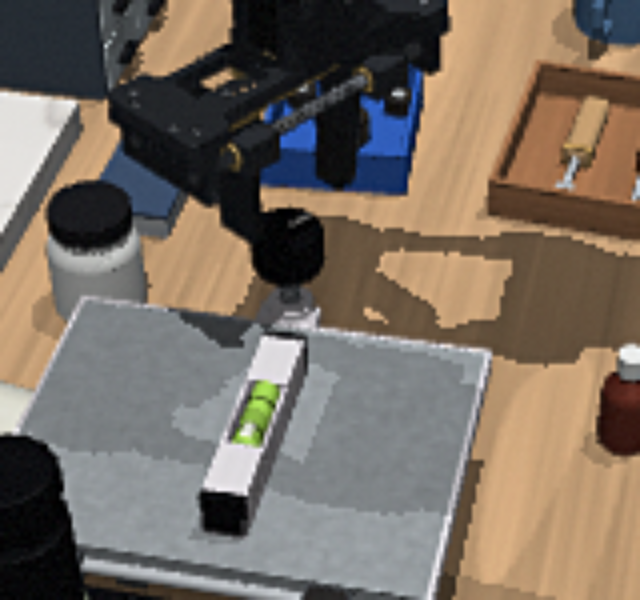

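```bash
python3 -m inch '[[90,0,0,0.8,0],[90,0,0,1,0],[90,0,0,1,0],[90,0,0,0.6,0],[90,0,0,0.2,0],[90,0,0,0,0]]';python3 p.py 568 7.5 166 150 1
```

```text
time_s: 22.0
eef_pos: [0.5675, 0.0086, 0.1665]
tcp_rot: [0.274, 0.962, 0.004, -0.001]
ft_force: [-0.2, 0.0, -0.6]
opening: 0.0571
t 22.0 pos [567.5   8.6 166.5] yaw 148.2 tilt 0.47 op 0.0571 F [-0.2  0.  -0.6] j6 -1.05
remaining world mm [ 0.5 -1.1 -0.5] twist -0.032
-0.10,-0.07,0.05,-0.032
```

```bash
python3 -m inch '[[255,0,0,0,0],[255,0,0,0,0],[255,0,0,0,0],[255,0,0,0,0],[255,0,0,0,0]]';python3 p.py 568 7.5 166 150 1
```

```text
time_s: 22.42
eef_pos: [0.5673, 0.0089, 0.1658]
tcp_rot: [0.274, 0.962, 0.004, -0.002]
ft_force: [0.5, 0.4, -2.4]
opening: 0.039
t 22.42 pos [567.3   8.9 165.8] yaw 148.2 tilt 0.5 op 0.039 F [ 0.5  0.4 -2.4] j6 -1.05
remaining world mm [ 0.7 -1.4  0.2] twist -0.032
-0.13,-0.09,-0.02,-0.032
```

The knob is gripped at 39 mm. Turning clockwise.

```bash
python3 -m inch '[[255,0,0,0,0.05],[255,0,0,0,0.12],[255,0,0,0,0.12],[255,0,0,0,0.12],[255,0,0,0,0.12],[255,0,0,0,0.12],[255,0,0,0,0.12],[255,0,0,0,0.12]]';python3 p.py 567.3 8.9 166 -2 1
```

```text
time_s: 23.08
eef_pos: [0.5707, 0.011, 0.1659]
tcp_rot: [0.674, 0.739, 0.007, -0.001]
ft_force: [2.4, 0.3, -3.3]
opening: 0.0389
t 23.08 pos [570.7  11.  165.9] yaw 95.3 tilt 0.76 op 0.0389 F [ 2.4  0.3 -3.3] j6 -0.13
remaining world mm [-3.4 -2.1  0.1] twist 1.697
-0.18,-0.36,-0.01,1.697
```

```bash
python3 -m inch '[[255,-0.1,-0.2,0,0.1],[255,0,-0.1,0,0.12],[255,0,0,0,0.12],[255,0,0,0,0.12],[255,0,0,0,0.12],[255,0,0,0,0.12],[255,0,0,0,0]]';python3 p.py 567.5 8 166 -2 1
python3 - <<'E'
from h import *
g=shot('side','side9.png');a=cv2.imread('pics/side9.png');cv2.imwrite('pics/s9c.png',cv2.resize(a[170:320,230:390],None,fx=4,fy=4))
E
python3 bub.py pics/side9.npz
```

```text
time_s: 23.67
eef_pos: [0.5738, 0.0101, 0.1659]
tcp_rot: [0.894, 0.448, 0.011, -0.001]
ft_force: [0.4, 0.8, -1.7]
opening: 0.0393
t 23.67 pos [573.8  10.1 165.9] yaw 53.2 tilt 1.31 op 0.0393 F [ 0.4  0.8 -1.7] j6 0.6
remaining world mm [-6.3 -2.1  0.1] twist 0.963
-0.55,-0.38,-0.01,0.963
green x 548.8..564.6 y 101.7..149.2
87 [195, 190, 196]
89 [190, 185, 191]
91 [186, 181, 187]
93 [186, 181, 187]
95 [187, 182, 189]
97 [194, 188, 197]
99 [220, 213, 226]
101 [204, 222, 169]
103 [165, 218, 79]
105 [165, 221, 80]
107 [169, 223, 87]
109 [173, 224, 91]
111 [173, 226, 92]
113 [152, 199, 81]
115 [93, 121, 48]
117 [114, 150, 60]
119 [146, 192, 77]
121 [142, 188, 75]
123 [140, 185, 72]
125 [138, 181, 71]
127 [147, 178, 96]
129 [178, 194, 151]
131 [203, 209, 193]
133 [204, 209, 197]
135 [191, 192, 190]
137 [185, 192, 176]
139 [179, 224, 109]
141 [169, 226, 82]
143 [170, 224, 87]
145 [166, 221, 84]
147 [164, 216, 88]
149 [169, 210, 115]
151 [223, 224, 222]
153 [230, 223, 239]
155 [223, 220, 227]
157 [222, 219, 224]
159 [221, 218, 223]
161 [221, 218, 223]
163 [222, 219, 223]
165 [222, 220, 224]
```

View pics/s9c.png

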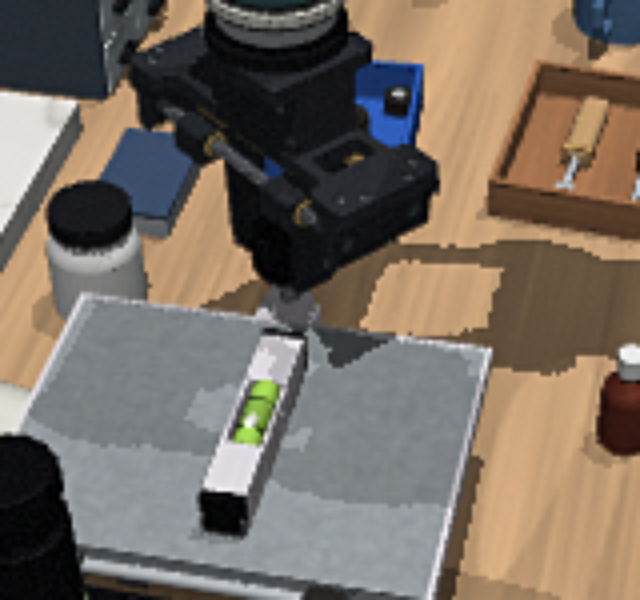

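```bash
python3 -m inch '[[255,-0.3,-0.2,0,0.05],[255,-0.2,-0.2,0,0.12],[255,-0.1,-0.1,0,0.12],[255,-0.1,-0.1,0,0.12],[255,0,0,0,0.12],[255,0,0,0,0.12],[255,0,0,0,0.12],[255,0,0,0,0]]';python3 p.py 567.5 8 166 -2 1; python3 -m inch '[[255,0,0,0,0],[255,0,0,0,0],[255,0,0,0,0],[255,0,0,0,0],[255,0,0,0,0],[255,0,0,0,0]]'
python3 - <<'E'
from h import *
g=shot('side','side10.png');a=cv2.imread('pics/side10.png');cv2.imwrite('pics/s10c.png',cv2.resize(a[170:320,230:390],None,fx=4,fy=4))
E
python3 bub.py pics/side10.npz|sed -n '8,36p'
```

```text
time_s: 24.38
eef_pos: [0.5757, 0.0073, 0.1661]
tcp_rot: [0.997, 0.08, 0.023, -0.002]
ft_force: [0.6, 2.1, -2.7]
opening: 0.0388
t 24.38 pos [575.7   7.3 166.1] yaw 9.2 tilt 2.63 op 0.0388 F [ 0.6  2.1 -2.7] j6 1.37
remaining world mm [-8.2  0.7 -0.1] twist 0.195
-0.80,-0.20,0.01,0.195
time_s: 24.88
eef_pos: [0.5757, 0.0073, 0.1661]
tcp_rot: [0.996, 0.089, 0.023, -0.002]
ft_force: [1.1, 0.1, -2.0]
opening: 0.0392
99 [192, 186, 198]
101 [160, 174, 135]
103 [120, 164, 49]
105 [133, 180, 62]
107 [139, 184, 70]
109 [142, 186, 74]
111 [141, 185, 74]
113 [124, 162, 65]
115 [75, 97, 37]
117 [105, 138, 51]
119 [146, 188, 84]
121 [174, 194, 147]
123 [203, 209, 193]
125 [210, 210, 208]
127 [205, 207, 203]
129 [198, 208, 181]
131 [193, 215, 158]
133 [177, 225, 106]
135 [128, 173, 61]
137 [106, 141, 54]
139 [161, 209, 84]
141 [176, 228, 93]
143 [170, 223, 89]
145 [168, 222, 85]
147 [160, 211, 86]
149 [152, 191, 101]
151 [212, 215, 207]
153 [229, 222, 238]
155 [222, 219, 225]
```

The lines are at 115.3 and 136.3, and the pale bubble spans about 120 to 132, so it is centred within 1 mm. I'll release the knob and recheck once it has settled.

```bash
python3 -m inch '[[90,0,0,0,0],[90,0,0,0,0],[90,0,0,0,0],[90,0,0,-0.5,0],[90,0,0,-2,0],[90,0,0,-3,0],[90,0,0,-2,0],[90,0,0,0,0]]';python3 p.py 556 125 200 90 12;  python3 - <<'E'
from h import *
g=shot('side','side11.png');a=cv2.imread('pics/side11.png');cv2.imwrite('pics/s11c.png',cv2.resize(a[170:320,230:390],None,fx=4,fy=4))
E
python3 bub.py pics/side11.npz|sed -n '15,29p'
```

```text
time_s: 25.6
eef_pos: [0.571, 0.0068, 0.2446]
tcp_rot: [0.996, 0.089, 0.021, -0.003]
ft_force: [0.7, -0.4, 0.7]
opening: 0.0572
t 25.6 pos [571.    6.8 244.6] yaw 10.3 tilt 2.47 op 0.0572 F [ 0.7 -0.4  0.7] j6 1.35
remaining world mm [-15.  118.2 -44.6] twist -1.392
0.05,-0.99,0.37,-0.116
0.17,-0.98,0.37,-0.116
0.28,-0.95,0.37,-0.116
0.39,-0.91,0.37,-0.116
0.49,-0.86,0.37,-0.116
0.59,-0.80,0.37,-0.116
0.68,-0.73,0.37,-0.116
0.76,-0.64,0.37,-0.116
0.82,-0.55,0.37,-0.116
0.88,-0.45,0.37,-0.116
0.93,-0.35,0.37,-0.116
0.96,-0.24,0.37,-0.116
113 [120, 158, 62]
115 [70, 92, 34]
117 [104, 137, 50]
119 [149, 191, 86]
121 [187, 208, 155]
123 [211, 221, 196]
125 [204, 204, 204]
127 [201, 201, 199]
129 [198, 206, 181]
131 [197, 216, 163]
133 [155, 193, 95]
135 [102, 138, 47]
137 [86, 115, 42]
139 [132, 172, 69]
141 [144, 188, 75]
```

View pics/s11c.png

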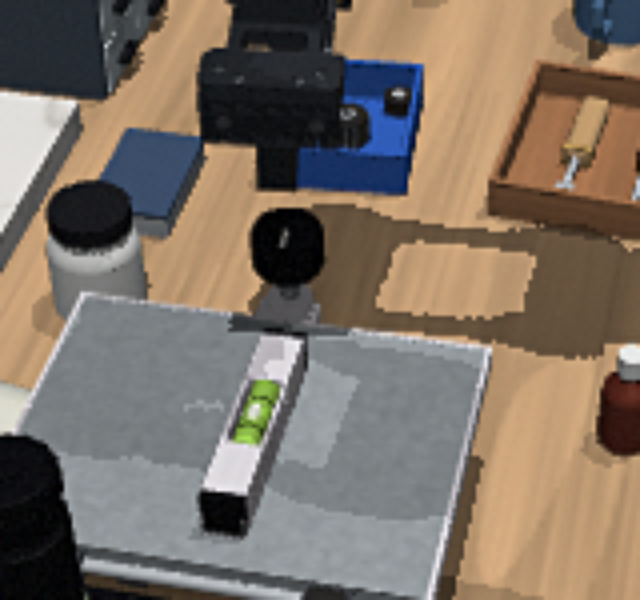

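It is still centred. Now I'll press with closed fingers on the foot-side part of the level's top (y≈87 mm), so the vial stays in view.

```bash
python3 -m inch '[[255,0,-0.7,0,-0.12],[255,0.1,-0.7,0,-0.12],[255,0.2,-0.7,0,-0.12],[255,0.3,-0.7,0,-0.12],[255,0.4,-0.7,0,-0.12],[255,0.5,-0.7,0,-0.12],[255,0.6,-0.6,0,-0.12],[255,0.6,-0.5,0,-0.12]]';python3 p.py 557 87 220 90 5
```

```text
time_s: 26.32
eef_pos: [0.556, 0.0685, 0.2326]
tcp_rot: [0.832, 0.554, 0.015, 0.005]
ft_force: [0.5, -0.4, 0.7]
opening: 0.0058
t 26.32 pos [556.   68.5 232.6] yaw 67.4 tilt 1.77 op 0.0058 F [ 0.5 -0.4  0.7] j6 0.47
remaining world mm [  1.   18.5 -12.6] twist -0.395
0.35,-0.12,0.25,-0.079
0.36,-0.10,0.25,-0.079
0.36,-0.07,0.25,-0.079
0.37,-0.04,0.25,-0.079
0.37,-0.01,0.25,-0.079
```

```bash
python3 -m inch '[[255,0.4,-0.1,0,-0.09],[255,0.4,-0.1,0.5,-0.08],[255,0.4,-0.1,0.8,-0.08],[255,0.2,0,0.8,-0.08],[255,0.1,0,0.8,-0.06],[255,0,0,0.5,0],[255,0,0,0,0],[255,0,0,0,0]]';python3 p.py 557 87 170 90 5
```

```text
time_s: 26.98
eef_pos: [0.551, 0.0863, 0.1846]
tcp_rot: [0.7, 0.714, 0.007, 0.002]
ft_force: [-0.4, -0.3, 0.1]
opening: 0.0005
t 26.98 pos [551.   86.3 184.6] yaw 91.1 tilt 0.88 op 0.0005 F [-0.4 -0.3  0.1] j6 0.09
remaining world mm [  6.    0.7 -14.6] twist 0.019
0.01,0.12,0.29,0.004
0.01,0.12,0.29,0.004
0.01,0.12,0.29,0.004
0.01,0.12,0.29,0.004
0.01,0.12,0.29,0.004
```

```bash
python3 -m inch '[[255,0,0.4,0.3,0.01],[255,0,0.2,0.5,0],[255,0,0.1,0.3,0],[255,0,0,0.2,0],[255,0,0,0,0]]';python3 p.py 557 87 164 90 1
python3 - <<'E'
from h import *
g=shot('side','side12.png');a=cv2.imread('pics/side12.png');cv2.imwrite('pics/s12c.png',cv2.resize(a[170:320,230:390],None,fx=4,fy=4))
E
```

```text
time_s: 27.4
eef_pos: [0.5595, 0.086, 0.1708]
tcp_rot: [0.706, 0.708, 0.008, 0.002]
ft_force: [1.0, 1.0, 0.3]
opening: 0.0005
t 27.4 pos [559.5  86.  170.8] yaw 90.2 tilt 0.93 op 0.0005 F [1.  1.  0.3] j6 0.1
remaining world mm [-2.5  1.  -6.8] twist 0.004
0.10,-0.25,0.68,0.004
```

View pics/s12c.png

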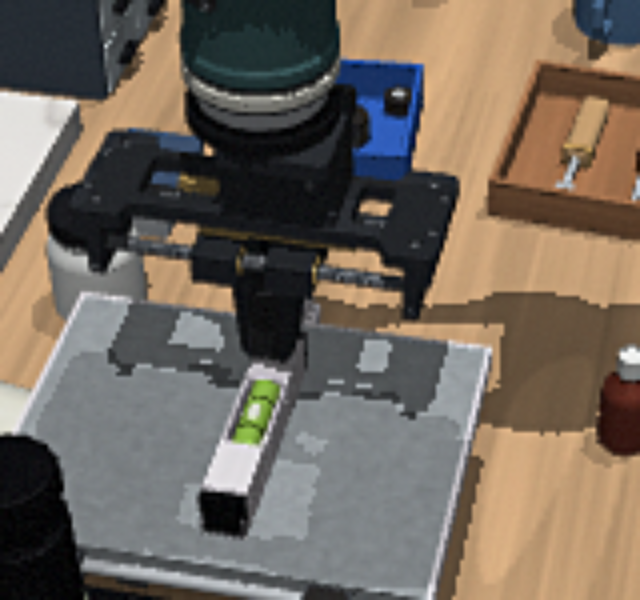

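The fingers stand over the level's foot-side half, and the bubble at (254,412) is between its lines. Pressing down gently.

```bash
python3 -m inch '[[255,0,-0.2,0.2,0],[255,0,-0.1,0.2,0],[255,0,0,0.15,0],[255,0,0,0.1,0]]';python3 p.py 557 87 163 90 1; python3 -m inch '[[255,0,0,0.1,0],[255,0,0,0.1,0]]';python3 p.py 557 87 163 90 1
```

```text
time_s: 27.78
eef_pos: [0.557, 0.0861, 0.165]
tcp_rot: [0.706, 0.708, 0.009, 0.003]
ft_force: [-1.1, -0.1, -0.1]
opening: 0.0002
t 27.78 pos [557.   86.1 165. ] yaw 90.2 tilt 1.04 op 0.0002 F [-1.1 -0.1 -0.1] j6 0.1
remaining world mm [-0.   0.9 -2. ] twist 0.003
0.09,-0.00,0.20,0.003
time_s: 27.95
eef_pos: [0.5571, 0.0861, 0.1634]
tcp_rot: [0.706, 0.708, 0.009, 0.003]
ft_force: [-3.5, -0.2, 8.5]
opening: 0.0004
t 27.95 pos [557.1  86.1 163.4] yaw 90.2 tilt 1.07 op 0.0004 F [-3.5 -0.2  8.5] j6 0.1
remaining world mm [-0.1  0.9 -0.4] twist 0.003
0.09,-0.01,0.04,0.003
```

```bash
python3 -m inch '[[255,0,0,0.06,0]]';python3 p.py 557 87 163 90 1;  python3 -m inch '[[255,0,0,0.07,0]]';python3 p.py 557 87 163 90 1
```

```text
time_s: 28.03
eef_pos: [0.557, 0.0861, 0.1634]
tcp_rot: [0.706, 0.708, 0.009, 0.003]
ft_force: [-2.0, -0.2, 5.2]
opening: 0.0003
t 28.03 pos [557.   86.1 163.4] yaw 90.2 tilt 1.06 op 0.0003 F [-2.  -0.2  5.2] j6 0.1
remaining world mm [-0.   0.9 -0.4] twist 0.003
0.09,-0.00,0.04,0.003
time_s: 28.12
eef_pos: [0.557, 0.0861, 0.1634]
tcp_rot: [0.706, 0.708, 0.009, 0.003]
ft_force: [-2.1, -0.3, 5.2]
opening: 0.0006
t 28.12 pos [557.   86.1 163.4] yaw 90.2 tilt 1.06 op 0.0006 F [-2.1 -0.3  5.2] j6 0.1
remaining world mm [-0.   0.9 -0.4] twist 0.004
0.09,-0.00,0.04,0.004
```

```bash
python3 -m inch '[[255,0,-0.04,0.12,0]]';python3 p.py 557 87 163 90 1;  python3 -m inch '[[255,0,-0.04,0.12,0],[255,0,-0.04,0.12,0]]';python3 p.py 557 87 163 90 1
```

```text
time_s: 28.2
eef_pos: [0.557, 0.0861, 0.1634]
tcp_rot: [0.706, 0.708, 0.009, 0.004]
ft_force: [-3.4, -0.9, 8.7]
opening: 0.0004
t 28.2 pos [557.   86.1 163.4] yaw 90.2 tilt 1.11 op 0.0004 F [-3.4 -0.9  8.7] j6 0.1
remaining world mm [-0.   0.9 -0.4] twist 0.004
0.09,-0.00,0.04,0.004
time_s: 28.37
eef_pos: [0.5571, 0.0861, 0.1634]
tcp_rot: [0.706, 0.708, 0.01, 0.004]
ft_force: [-3.1, -0.9, 6.8]
opening: 0.0004
t 28.37 pos [557.1  86.1 163.4] yaw 90.2 tilt 1.22 op 0.0004 F [-3.1 -0.9  6.8] j6 0.1
remaining world mm [-0.1  0.9 -0.4] twist 0.004
0.09,-0.00,0.04,0.004
```

```bash
python3 -m inch '[[255,0,-0.1,0.14,0]]';python3 p.py 557 87 163 90 1|head -1; python3 -m inch '[[255,0,-0.1,0.16,0]]';python3 p.py 557 87 163 90 1|head -1;python3 - <<'E'
from h import *
for i in range(5):
  g=shot('side',f'side13_{i}.png');print(r.get_obs()['ft_force'].round(1))
E
python3 bub.py pics/side13_4.npz|sed -n '14,30p'
```

```text
time_s: 28.45
eef_pos: [0.557, 0.0861, 0.1634]
tcp_rot: [0.706, 0.708, 0.01, 0.005]
ft_force: [-0.8, -0.7, 7.6]
opening: 0.0008
t 28.45 pos [557.   86.1 163.4] yaw 90.2 tilt 1.34 op 0.0008 F [-0.8 -0.7  7.6] j6 0.1
time_s: 28.53
eef_pos: [0.557, 0.0861, 0.1634]
tcp_rot: [0.706, 0.708, 0.011, 0.006]
ft_force: [-2.0, -1.6, 7.8]
opening: 0.0006
t 28.53 pos [557.   86.1 163.4] yaw 90.2 tilt 1.48 op 0.0006 F [-2.  -1.6  7.8] j6 0.1
[-1.4 -0.6  7.6]
[-1.8 -0.   6.4]
[-2.3 -1.   6.9]
[-2.2 -0.8  6.9]
[-2.1 -0.6  7.4]
111 [143, 188, 75]
113 [123, 162, 64]
115 [73, 94, 35]
117 [107, 140, 51]
119 [150, 192, 86]
121 [179, 198, 150]
123 [206, 212, 196]
125 [213, 213, 211]
127 [209, 210, 206]
129 [204, 213, 186]
131 [203, 221, 167]
133 [159, 196, 97]
135 [104, 141, 48]
137 [89, 118, 45]
139 [134, 176, 70]
141 [147, 193, 78]
143 [144, 190, 75]
```

```bash
python3 -m inch '[[255,0,-0.05,0.22,0]]';python3 - <<'E'
from h import *
for i in range(16):
  g=r.grab_frame('side')
  if i%3==0: print(r.get_obs()['ft_force'].round(1),(r.get_obs()['eef_pos']*1000).round(1))
shot('side','side14.png');shot('top','top14.png')
a=cv2.imread('pics/top14.png')[130:330,190:490];b=cv2.imread('pics/side14.png')[170:320,230:390]
cv2.imwrite('pics/c14.png',np.hstack([cv2.resize(x,(400,375)) for x in(a,b)]))
E
python3 bub.py pics/side14.npz|sed -n '14,30p'
```

```text
time_s: 28.87
eef_pos: [0.5571, 0.0861, 0.1634]
tcp_rot: [0.706, 0.708, 0.012, 0.006]
ft_force: [-7.1, -1.5, 15.0]
opening: -0.0
[-4.3 -0.3 11.1] [557.1  86.1 163.4]
[-3.9 -0.3 11.8] [557.1  86.1 163.4]
[-4.1 -0.5 11.2] [557.   86.1 163.4]
[-5.5 -0.8 11.3] [557.1  86.1 163.4]
[-4.9 -0.2 10.6] [557.1  86.1 163.4]
[-4.1 -1.  12.2] [557.1  86.1 163.4]
111 [144, 188, 76]
113 [123, 162, 64]
115 [71, 94, 34]
117 [105, 141, 51]
119 [148, 192, 85]
121 [177, 197, 149]
123 [205, 211, 194]
125 [212, 212, 210]
127 [208, 209, 205]
129 [203, 212, 185]
131 [202, 220, 165]
133 [159, 198, 98]
135 [104, 141, 48]
137 [87, 116, 43]
139 [134, 175, 70]
141 [147, 192, 78]
143 [144, 191, 76]
```

View pics/c14.png

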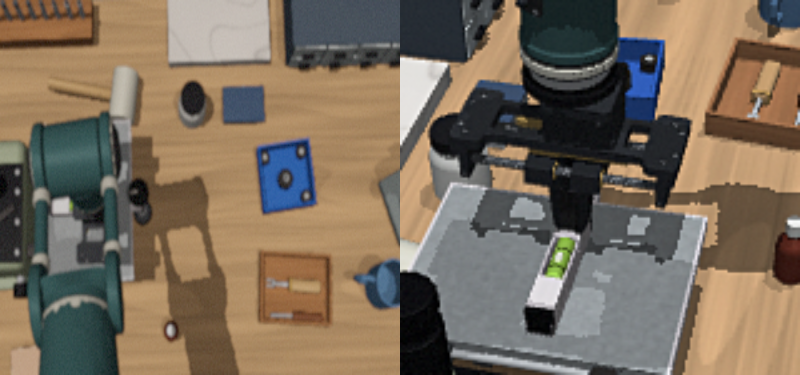

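Steady push of about 11 N, with the bubble centred (about 120–132 between lines at 115 and 136). The beveller and roller are in their trays, the bystanders stand where they were, and the pose held over 0.8 s. Handing in.

```bash
python3 -c "
from cell import r
r.job_done(); print(r.get_obs()['time_s'], r.get_obs()['ft_force'])"
```

```text
the job is handed in; nothing more can be done
the job is handed in; nothing more can be done
```

I did every step in the order given and handed the job in at about 30 s, with the arm still pressing the level onto the shelf. The hand-in gives no verdict, so what follows rests on my own checks.

**What I did:**
- **Clearing the shelf:** The beveller went into the wooden tray and the roller into the middle of the blue tray, both let go.
- **Level and knob:** I laid the level on the shelf along the machine-to-foot line. I then turned the knob about 2.4 rad clockwise.
- **Press:** The closed fingers press on the foot-side half of the level's top, so the vial stayed in view.

**Last checks:**
- **Bubble:** It was centred within about 1 mm with the knob released and nothing touching the level, and it stayed there under load.
- **Force:** The push held steady at 11 to 12 N, which with the level's weight is about 13 N on the shelf.
- **Trays and bystanders:** The last images show both tools in their trays, and the bystanders in view looked unmoved by eye.

**Less than ideal:**
- A sideways force of 4 to 5 N remained in the press, because the tool was tilted about 1.5°. It did not move the level.
- While reaching for the beveller, the fingers briefly touched the shelf with about 18 N.
- The wrist force showed a single reading of 15 N as the final press came on, then settled.

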